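# Fetch the paperweight from behind the desk things

## Robot

A 6-joint arm with a two-finger parallel gripper is mounted at the origin on the work surface. World frame = base frame: x ahead of the robot, y to its left, z up, the work surface at z = 0. Lengths are in mm, angles in degrees, forces in N, time in s.
With the tool pointing down it reaches from about 350 to 850 mm from the base axis. Payload 8.1 kg.
Tool frame: the origin (TCP) lies at the very end of the fingers, on their centre line; the grasp point (between the pads) lies 19 mm behind it; z points along the fingers, y is the line along which they close (so a half turn about z gives the same grasp; the last joint's range is limited). The gripper opens to 85 mm and grips with 20 to 120 N. Pads are 22 mm wide; open, the fingers measure 114 mm over their backs; the gripper's body (76 mm by 85 mm) begins 54 mm behind the grasp point. The pads swing forward as they close: fully open they stand 13 mm farther back than shut.
Start: joints at [65.753, 7.471, 85.268, -0, 87.261, -4.893], TCP at [198.826, 566.104, 231.292] pointing down, gripper open.
Joint ranges: [-169.43, 169.43], [-51.17, 129.36], [1.28, 143.12], [-76.62, 256.62], [0, 156.53], [-152.29, 152.29]. Speed limits (degrees/s): [136.94, 136.94, 159.86, 180, 180, 180].

## Interface

Orientations are given as [roll, pitch, yaw] about the fixed x, y, z axes, in that order (R = Rz(yaw) Ry(pitch) Rx(roll)).
In Python, from bench import sense, eyes, job, models gives the robot as it stands. The module is installed in compiled form; this text tells all that it offers.
- The arm moves only by the tool apply_moves, never from a script. Its argument "rows" is a list of rows, each a list of 6 numbers: the shift along the tool's x, y, z in mm, then the turn, a rotation vector about the tool's x, y, z in rad. In form: [[dx, dy, dz, rx, ry, rz], ...]. A call has exactly 5 rows; each row shifts and turns the commanded pose from where the row before left it, along the tool's axes as they then stand; what a row does not reach is not made up. A row lasts 1/8 s, in which the tool goes at most 62.5 mm and 10.7 degrees, less where a joint would pass 70% of its speed; a pose out of reach is approached as far as the arm can. A call is refused whole if a number of a shift passes 62.5 or a number of a turn 0.188, either way. A call with a gripper value outside its range is refused whole. "fingers" is the finger opening in mm, from 0 to 85.4, set as the call begins (left out, the last holds). The fingers move at their own pace and stop on an object; "grip_force" is the grip in N (left out, the last holds). Time passes only in rows, so rows that do not move let the fingers close, or fill a call up. It gives the time, the measured TCP pose, the force, the opening and the grip force at its end, in the units of the state.
- sense(): the state, without advancing time (a new reading comes with each control period).
- eyes.snapshot(name): name is "scene" or "top"; returns (picture, depth): 480x640x3 uint8, red, green, blue; 480x640 float32, mm along the optical axis (not along the pixel's ray), 0 where there is no reading.
- eyes.get_calibration(name): a dict with "intrinsics" (3x3 intrinsics, pixels), "R" (3x3) and "t" (3): a world point X has camera coordinates R X + t. Camera axes: x right, y down, z forward; pixel columns grow to the right and rows downward; lengths in mm; the calibration is good to about 2 mm. A picture is of the moment at which its call begins. get_calibration takes no time and is no camera call.
- job.hand_in(): hands the job in; it is judged then, once.
Trained networks look in the newest picture that a camera, given by its name, has taken for a name from the list of things; names that differ only in an ending like _2 or _b are one class to them, and where a whole thing is asked for, a point or a joint stands for the part that bears it (a point fixed in the world has none). Each returns a list of dicts, best first, with "confidence" (0 to 1); they miss things now and then, are a little off and sometimes report something else, mostly with a low value. They report only what shows in the picture. A call takes as long as a camera call. They do not tell look-alikes from the thing itself.
- models.boxes_of(name, camera): "xyz" ([x, y, z] in mm, in world coordinates, good to about 4 mm: the middle of the surface that is visible of it).
- models.cut_out(name, camera): "pixels" (480x640 bool, what is visible of it).
- models.place_of(name, camera): "xyz" ([x, y, z] in mm, in world coordinates, good to about 4 mm: a listed point, or the origin of a listed thing).
The state is a dict: "time": time; "joint_pos": joint angles; "qd": joint speeds; "joint_efforts": joint torques, N m; "tool_pos": TCP position; "tcp_rot": TCP orientation; "ft_force": force on the tool from outside, world axes, zero at the start; "wrist_torque": the same for the moment, N m; "finger_gap": finger opening in mm; "grip_force": force on a finger pad.
Only numpy, scipy, OpenCV 4.12 (cv2) and the standard library are available. Lean on these libraries where they do the work, as an engineer would, in place of code of your own. Each camera call takes 0.05 s, during which the arm holds its last target. There are 200 camera calls.

## Task

The wooden paperweight lies at the back of the desk stand, behind the brush pot, the ink bottle and the stone seal. Stand all three of these on the felt mat, then fetch the paperweight and lay it flat, brass side up, on the printed grey band at the head of the writing sheet, centred on the band and along it; only after that put the pot, the bottle and the seal back upright, each on the very spot on the stand where it stood at the start. Tip nothing over, and leave the teacup and the brass water dropper where they are.

Things in the scene. Friction and masses are not known exactly. Their poses are not given: they have to be found in the camera images.
- pot_center (a point): brush pot: an open, empty round pot of pale bamboo, 58 mm across, 96 mm high, wall 4 mm, 130 g; this point is on its axis, half-way up (48 mm above its underside); z is up along its axis. Stands on the desk stand in one of three places side by side in a row in front of the paperweight (which of the three varies)
- ink_center (a point): ink bottle: closed round black bottle, 52 mm across up to 70 mm height, then a shoulder and a grey cap 32 mm across; 98 mm high in all, 200 g; this point is on its axis, half-way up (49 mm above its underside); z is up. Stands in the same row
- seal_center (a point): stone seal: square upright block of pale stone, 46 x 46 mm up to 80 mm height with a 36 mm square top, 94 mm high in all, 450 g; this point is at its centre, half-way up (47 mm above its underside); z is up, x and y square to its side faces (its yaw differs from the stand's by up to about 0.2). Stands in the same row
- bar_center (a point): paperweight: flat dark wooden bar, 36 mm wide (its x), 180 mm long (its y), 20 mm high (its z), 280 g, with two brass studs and a brass line on top; this point is at its centre, 10 mm above its underside. Lies on the desk stand along the stand's y, behind the row of three, about 10 mm from them. It can be laid either way round
- stand: desk stand: fixed low board of brown wood, 170 mm (its x, away from the robot) by 280 mm (its y), its flat top 15 mm above the table; origin at table height under its centre. The row of three stands along its y about 20 mm to the robot's side of its centre line, about 75 mm apart; the paperweight lies about 45 mm beyond the centre line
- mat: the side area: fixed rectangular grey felt mat lying on the table to the left or right in front of the stand, 140 mm (its x) by 280 mm (its y), 3 mm thick; origin at table height under its centre. Room for three things side by side along its y, 80 mm apart
- sheet: writing sheet: fixed white paper on the table, on the other side from the mat, 220 mm wide (its y), 250 mm long (its x), 1.5 mm thick, ruled with thin red lines; origin at table height under the centre of the printed grey band at its head (the end farther from the robot); the band is 40 mm (x) by 184 mm (y)
- teacup_center (a point): bystander: white porcelain teacup, 68 mm across, 55 mm high, on the table between mat and sheet; this point is at its centre, half-way up. To be left alone
- dropper_center (a point): bystander: small brass water dropper, 28 mm across, 20 mm high, on the stand just beyond the paperweight's end on the stand's +y side; this point is half-way up. To be left alone
There are look-alikes about, which are no part of the job. What is shaped like the part that bears ink_center but pink or red is not meant.

How it is judged:
By the outcome, as a careful person would: the job done as asked, in the order asked, and still so for the second after the job is handed in, with the robot touching nothing.
It also fails if it takes over 141 s, if anything falls off the work surface, if the arm or the gripper's body presses on something with over 40 N, if the wrist force passes 120 N, or if a joint passes its speed limit or range.

## Working session

There is one attempt and no reset: what is moved stays moved. The work goes in short steps, Python scripts to look and compute and a tool call to move; the robot and the scene stay as the last step left them, time stands still between calls to the robot, and variables do not carry over. Pictures are saved under pics/ and viewed, at most 14 in all, crops included, and the job is handed in when it is done.

Besides the shell and the picture viewer there is one more tool, called after "Request:" by a JSON object that holds its "api" and its "payload", one argument or row to a line. apply_moves: Moves the arm, as the interface text tells. Its arguments: {"type":"object","properties":{"rows":{"type":"array"},"fingers":{"type":"number"},"grip_force":{"type":"number"}},"required":["rows"]}

```bash
mkdir -p pics
python3 - <<'E'
from bench import sense, eyes, models
import cv2, numpy as np
s=sense(); print({k:np.round(v,2).tolist() for k,v in s.items()})
for c in ("scene","top"):
    p,d=eyes.snapshot(c); cv2.imwrite(f"pics/{c}0.png",p[:,:,::-1]); np.save(f"pics/{c}0d.npy",d)
    k=eyes.get_calibration(c); print(c,np.round(k["R"],3).tolist(),np.round(k["t"],1),np.round(k["intrinsics"],1).tolist())
    for n in ["pot_center","ink_center","seal_center","bar_center","stand","mat","sheet","teacup_center","dropper_center"]:
        print(n,[(np.round(o["xyz"],0).tolist(),round(o["confidence"],2)) for o in models.place_of(n,c)])
E
```

```text
{'time': 0.0, 'joint_pos': [65.75, 7.51, 85.33, 0.0, 87.26, -4.89], 'qd': [0.06, -0.0, -0.02, -0.01, 0.02, -0.01], 'joint_efforts': [0.0, -56.94, -50.06, -0.0, 0.02, -0.0], 'tool_pos': [198.61, 565.59, 230.23], 'tcp_rot': [-179.89, -0.01, 160.64], 'ft_force': [0.72, -0.3, -0.13], 'wrist_torque': [0.02, -0.02, -0.04], 'grip_force': 0.0, 'finger_gap': 85.11}
scene [[-0.479, 0.877, -0.025], [0.484, 0.241, -0.841], [-0.732, -0.415, -0.54]] [ 268.6 -201.4 1491.6] [[623.2, 0.0, 315.9], [0.0, 623.2, 235.2], [0.0, 0.0, 1.0]]
pot_center [([570.0, 42.0, 62.0], 0.9)]
ink_center [([531.0, -248.0, 44.0], 0.91), ([592.0, -95.0, 66.0], 0.78), ([760.0, -60.0, 49.0], 0.59)]
seal_center [([586.0, -24.0, 58.0], 0.92)]
bar_center [([645.0, -17.0, 26.0], 0.76), ([419.0, -260.0, -2.0], 0.74)]
stand [([605.0, -26.0, 1.0], 0.69)]
mat [([418.0, 266.0, 1.0], 0.92), ([412.0, -8.0, 25.0], 0.37)]
sheet [([421.0, -259.0, -0.0], 0.7)]
teacup_center [([409.0, -9.0, 27.0], 0.62)]
dropper_center [([642.0, 93.0, 27.0], 0.54)]
top [[0.023, -1.0, 0.008], [-0.998, -0.024, -0.065], [0.065, -0.007, -0.998]] [ -10.1  569.4 1073.4] [[503.1, 0.0, 317.3], [0.0, 503.1, 236.1], [0.0, 0.0, 1.0]]
pot_center [([572.0, 47.0, 62.0], 0.83)]
ink_center [([592.0, -99.0, 64.0], 0.87), ([528.0, -249.0, 54.0], 0.82), ([758.0, -56.0, 50.0], 0.69), ([578.0, 43.0, 59.0], 0.25)]
seal_center [([580.0, -30.0, 62.0], 0.83)]
bar_center [([642.0, -19.0, 24.0], 0.74)]
stand [([603.0, -26.0, 3.0], 0.96)]
mat [([415.0, 264.0, -1.0], 0.71)]
sheet [([418.0, -265.0, -0.0], 0.59)]
teacup_center [([411.0, -4.0, 28.0], 0.63)]
dropper_center [([636.0, 97.0, 20.0], 0.53)]
```

View pics/scene0.png

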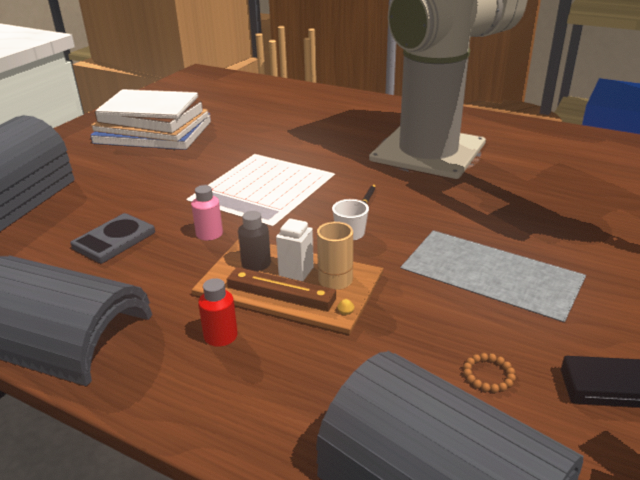

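View pics/top0.png

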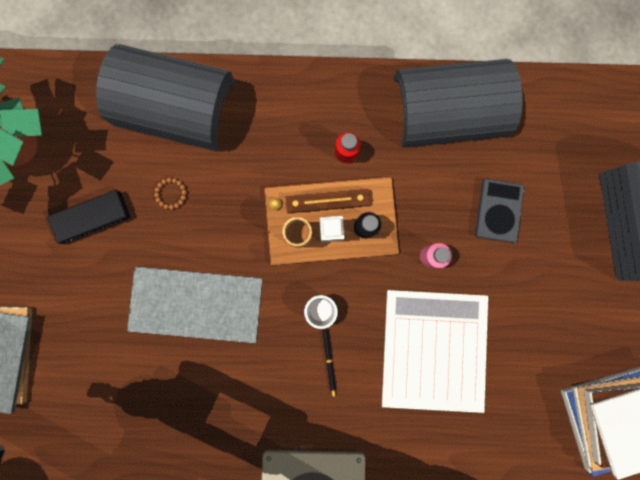

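The scene picture shows the row left to right as black bottle (254,242), seal (294,250) and pot (335,256), with the bar behind at (282,288). In the top picture the bar is at (328,201), pot (297,232), seal (331,229), dropper (275,203), mat (195,305), and the sheet's band (437,307).

Three things could be the ink bottle, in top pixels: the black one at (368,225), the pink one at (437,255) and the red one at (348,147). The black one fits: it is black with a grey cap and stands in the row on the stand. Next I'll measure and make the enlarged crop.

```bash
cat > h.py <<'E'
from bench import sense, eyes, models
import cv2, numpy as np
def cloud(c,d):
    k=eyes.get_calibration(c); K=k["intrinsics"]
    v,u=np.mgrid[:480,:640]
    P=np.stack([(u-K[0][2])/K[0][0]*d,(v-K[1][2])/K[1][1]*d,d],-1)
    return (P-np.array(k["t"]))@np.array(k["R"])   # R^T (P-t)
def rect(p):
    (c,(w,h),a)=cv2.minAreaRect(p.astype(np.float32)); return np.round(c,1).tolist(),round(w,1),round(h,1),round(a,1)
def circ(p):
    A=np.c_[2*p,np.ones(len(p))]; s=np.linalg.lstsq(A,(p**2).sum(1),rcond=None)[0]
    return np.round([s[0],s[1],np.sqrt(s[2]+s[0]**2+s[1]**2)],1).tolist()
def pick(n,c,near):
    best=[o for o in models.cut_out(n,c)]
    return best
E
python3 - <<'E'
from h import *
near={"pot_center":(571,45),"ink_center":(592,-97),"seal_center":(583,-27),"bar_center":(643,-18),"stand":(604,-26),"mat":(416,265),"sheet":(420,-262),"teacup_center":(410,-6),"dropper_center":(640,95)}
for c in ("top","scene"):
    p,d=eyes.snapshot(c); W=cloud(c,d)
    if c=="top": np.savez("pics/t.npz",p=p,d=d,W=W); cv2.imwrite("pics/crop1.png",cv2.resize(p[130:280,250:470,::-1],None,fx=3.6,fy=3.6,interpolation=cv2.INTER_CUBIC))
    for n,q in near.items():
        for o in models.cut_out(n,c):
            m=o["pixels"]&(d>0); m=cv2.erode(m.astype(np.uint8),np.ones((2,2)))>0
            P=W[m]
            if len(P)<15: continue
            med=np.median(P,0)
            if np.hypot(*(med[:2]-q))>60: continue
            zt=np.percentile(P[:,2],97)
            T=P[P[:,2]>zt-6]
            print(c,n,round(o["confidence"],2),len(P),"zt",round(zt,1),"top rect",rect(T[:,:2]),"mean",np.round(T.mean(0),1).tolist(),"all",rect(P[:,:2]))
E
```

```text
top pot_center 0.93 628 zt 112.4 top rect ([570.0, 44.3], 52.6, 52.1, 45.7) mean [564.5, 41.2, 110.6] all ([569.5, 43.8], 54.0, 52.1, 45.7)
top ink_center 0.97 464 zt 115.9 top rect ([592.0, -101.3], 28.1, 30.4, 1.7) mean [592.2, -100.6, 113.4] all ([589.6, -100.6], 43.3, 48.1, 46.3)
top seal_center 0.8 446 zt 111.9 top rect ([581.7, -25.3], 34.4, 36.0, 1.6) mean [581.9, -25.1, 109.1] all ([579.4, -26.5], 41.1, 42.4, 4.7)
top bar_center 0.64 1341 zt 38.9 top rect ([644.5, -18.2], 33.7, 177.1, 6.6) mean [644.4, -17.4, 35.8] all ([644.2, -18.2], 35.3, 177.2, 6.2)
top stand 0.56 6241 zt 19.5 top rect ([604.0, -26.7], 169.4, 279.4, 6.4) mean [597.7, -31.0, 16.5] all ([604.6, -28.5], 173.6, 283.3, 6.5)
top mat 0.66 7990 zt 7.1 top rect ([414.1, 265.4], 278.6, 139.7, 85.6) mean [413.6, 265.9, 3.8] all ([413.5, 265.8], 279.3, 141.0, 85.6)
top teacup_center 0.62 727 zt 56.6 top rect ([409.4, -8.0], 61.7, 61.6, 45.9) mean [403.8, -12.8, 55.0] all ([409.4, -8.0], 61.7, 61.6, 45.9)
top dropper_center 0.55 92 zt 37.0 top rect ([636.8, 96.3], 15.8, 17.3, 28.8) mean [636.5, 96.2, 33.9] all ([634.9
[... 335 characters left out ...]
.82 1757 zt 110.3 top rect ([587.5, -23.1], 33.3, 32.8, 5.9) mean [589.2, -21.4, 108.9] all ([516.2, -42.8], 202.0, 51.0, 15.0)
scene bar_center 0.62 2252 zt 37.5 top rect ([650.7, -14.8], 38.4, 177.6, 7.5) mean [651.4, -11.4, 35.4] all ([650.7, -15.4], 38.4, 178.9, 7.5)
scene mat 0.79 7731 zt 6.1 top rect ([419.7, 266.8], 278.1, 144.6, 86.1) mean [423.7, 275.8, 3.8] all ([418.8, 266.9], 278.1, 146.6, 86.1)
scene teacup_center 0.83 863 zt 56.7 top rect ([462.8, 16.8], 176.3, 61.5, 25.9) mean [417.5, -4.8, 54.6] all ([461.7, 17.9], 176.5, 61.6, 27.4)
scene dropper_center 0.58 153 zt 35.8 top rect ([644.3, 99.5], 10.9, 17.8, 35.3) mean [644.6, 99.4, 33.1] all ([645.6, 101.2], 15.2, 23.2, 35.9)
```

View pics/crop1.png

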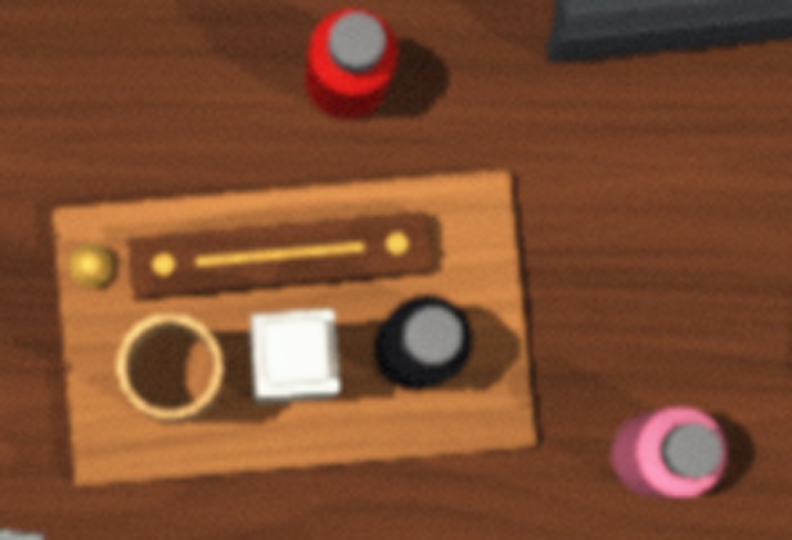

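Confirmed in the crop: the black bottle with grey cap is at (423,342), on the stand next to the seal. The pink one (680,450) and the red one (350,60) are off the stand.

Next come the seal's yaw and the sheet's band.

Run:
```python
from h import *
for c in ("top","scene"):
    p,d=eyes.snapshot(c); W=cloud(c,d); p=p.astype(int)
    k=eyes.get_calibration(c); K=np.array(k["intrinsics"]);R=np.array(k["R"]);t=np.array(k["t"])
    # ray/plane intersection at z
    v,u=np.mgrid[:480,:640]; r=np.stack([(u-K[0,2])/K[0,0],(v-K[1,2])/K[1,1],np.ones(u.shape)],-1)@R; o=-R.T@t
    def plane(z): return o+r*((z-o[2])/r[...,2])[...,None]
    near=lambda A,x,y,s:(abs(A[...,0]-x)<s)&(abs(A[...,1]-y)<s)
    br=p.min(-1); sat=p.max(-1)-br
    m=(br>125)&(sat<40)&(W[...,2]>85)&near(W,584,-25,35)
    print(c,"seal",m.sum(),rect(W[m][:,:2]))
    G=plane(1.5)
    m=((sat<45)&(br>75)&(W[...,2]<12)&near(G,320,-262,200)).astype(np.uint8)
    n,l,s,_=cv2.connectedComponentsWithStats(m); i=1+np.argmax(s[1:,4]); m=l==i
    m=cv2.morphologyEx(m.astype(np.uint8),cv2.MORPH_CLOSE,np.ones((5,5)))>0
    print("sheet",m.sum(),rect(G[m][:,:2]))
    b=((sat<45)&(br>70)&(br<185)&near(G,420,-262,110)&(W[...,2]<12)).astype(np.uint8)
    b=cv2.morphologyEx(b,cv2.MORPH_OPEN,np.ones((4,4)))
    n,l,s,_=cv2.connectedComponentsWithStats(b); i=1+np.argmax(s[1:,4]); print("band",s[i].tolist(),rect(G[l==i][:,:2]), G[l==i].mean(0).round(1)[:2])
    print("bar plane z35"); 
    B=plane(35); m=((p.max(-1)<105)&(W[...,2]>26)&(W[...,2]<45)&near(B,645,-18,110))
    print(m.sum(),rect(B[m][:,:2]))
```

```text
top seal 505 ([581.9, -25.0], 46.2, 45.4, 5.2)
sheet 12053 ([327.4, -258.8], 223.8, 254.5, 88.1)
band [398, 299, 81, 20, 1295] ([417.9, -264.6], 176.5, 35.5, 88.3) [ 418. -264.]
bar plane z35
395 ([641.4, -13.0], 176.0, 188.5, 12.5)
scene seal 606 ([585.0, -24.7], 48.4, 46.4, 7.3)
sheet 5061 ([327.3, -260.3], 222.5, 255.0, 88.1)
band [219, 196, 53, 24, 476] ([422.2, -245.7], 148.8, 35.1, 88.3) [ 420.8 -245.5]
bar plane z35
765 ([621.7, -23.8], 113.7, 196.5, 5.2)
```

```bash
cat > plan.py <<'E'
import sys,json,os,numpy as np
# usage: plan.py X,Y,Z,yaw[,rows] ...   prints whole calls of 5 rows in tool axes, rounded, from the tracked commanded pose
f="cmd.json"; p=json.load(open(f)) if os.path.exists(f) else [198.83,566.10,231.29,160.643]
p=np.array(p); rows=[]
for a in sys.argv[1:]:
    q=[float(v) for v in a.split(",")]; n0=int(q[4]) if len(q)>4 else 0; q=np.array(q[:4])
    n=n0 or max(int(np.ceil(np.linalg.norm((q-p)[:3])/42)),int(np.ceil(abs(q[3]-p[3])/8)),1)
    for i in range(n):
        s=(q-p)/(n-i); c,S=np.cos(np.radians(p[3])),np.sin(np.radians(p[3]))
        r=[round(s[0]*c+s[1]*S),round(s[0]*S-s[1]*c),round(-s[2]),0,0,round(-np.radians(s[3]),3)]
        p=p+[r[0]*c+r[1]*S,r[0]*S-r[1]*c,-r[2],-np.degrees(r[5])]; rows.append(r)
while len(rows)%5: rows.append([0]*6)
for i in range(0,len(rows),5): print(json.dumps(rows[i:i+5]))
print("end",p.round(2)); json.dump(p.tolist(),open(f,"w"))
E
python3 plan.py 572,45,170,96 572,45,58,96,5
```

```text
[[-33, -23, 4, 0, 0, 0.071], [-34, -21, 4, 0, 0, 0.07], [-36, -18, 4, 0, 0, 0.071], [-37, -16, 4, 0, 0, 0.07], [-38, -13, 4, 0, 0, 0.071]]
[[-39, -10, 4, 0, 0, 0.07], [-39, -7, 4, 0, 0, 0.071], [-40, -5, 4, 0, 0, 0.07], [-40, -2, 4, 0, 0, 0.071], [-40, 1, 4, 0, 0, 0.07]]
[[-40, 4, 4, 0, 0, 0.071], [-39, 7, 3, 0, 0, 0.07], [-39, 9, 4, 0, 0, 0.071], [-38, 12, 3, 0, 0, 0.07], [-37, 14, 4, 0, 0, 0.071]]
[[-36, 18, 3, 0, 0, 0.07], [0, 0, 22, 0, 0, 0.0], [0, 0, 23, 0, 0, 0.0], [0, 0, 22, 0, 0, 0.0], [0, 0, 23, 0, 0, 0.0]]
[[-1, 0, 22, 0, 0, 0.0], [0, 0, 0, 0, 0, 0], [0, 0, 0, 0, 0, 0], [0, 0, 0, 0, 0, 0], [0, 0, 0, 0, 0, 0]]
end [572.39  44.56  58.29  96.01]
```

Request:
{"api": "apply_moves", "payload": {
  "rows": [
    [-33,-23,4,0,0,0.071],
    [-34,-21,4,0,0,0.07],
    [-36,-18,4,0,0,0.071],
    [-37,-16,4,0,0,0.07],
    [-38,-13,4,0,0,0.071]
  ],
  "fingers": 85
}}

```text
time: 2.72
tool_pos: [316.1, 401.4, 211.3]
tcp_rot: [180.0, 0.0, 140.3]
ft_force: [0.4, 0.4, -0.0]
finger_gap: 85.2
grip_force: 0.0
```

Request:
{"api": "apply_moves", "payload": {
  "rows": [
    [-39,-10,4,0,0,0.07],
    [-39,-7,4,0,0,0.071],
    [-40,-5,4,0,0,0.07],
    [-40,-2,4,0,0,0.071],
    [-40,1,4,0,0,0.07]
  ]
}}

```text
time: 3.35
tool_pos: [433.1, 238.8, 191.4]
tcp_rot: [180.0, 0.0, 120.1]
ft_force: [0.2, -0.1, 0.6]
finger_gap: 85.0
grip_force: 0.0
```

Request:
{"api": "apply_moves", "payload": {
  "rows": [
    [-40,4,4,0,0,0.071],
    [-39,7,3,0,0,0.07],
    [-39,9,4,0,0,0.071],
    [-38,12,3,0,0,0.07],
    [-37,14,4,0,0,0.071]
  ]
}}

```text
time: 3.98
tool_pos: [549.1, 76.8, 173.4]
tcp_rot: [180.0, -0.0, 99.9]
ft_force: [0.0, 0.1, 0.9]
finger_gap: 85.1
grip_force: 0.0
```

Request:
{"api": "apply_moves", "payload": {
  "rows": [
    [-36,18,3,0,0,0.07],
    [0,0,0,0,0,0],
    [0,0,0,0,0,0],
    [0,0,0,0,0,0],
    [0,0,0,0,0,0]
  ]
}}

```text
time: 4.6
tool_pos: [572.1, 46.4, 170.6]
tcp_rot: [180.0, -0.0, 96.1]
ft_force: [-0.4, 0.4, -0.1]
finger_gap: 84.9
grip_force: 0.0
```

Request:
{"api": "apply_moves", "payload": {
  "rows": [
    [0,0,22,0,0,0],
    [0,0,23,0,0,0],
    [0,0,22,0,0,0],
    [0,0,23,0,0,0],
    [-1,0,22,0,0,0]
  ]
}}

```text
time: 5.22
tool_pos: [572.2, 45.3, 57.8]
tcp_rot: [180.0, -0.0, 96.1]
ft_force: [0.5, -0.6, 0.3]
finger_gap: 85.1
grip_force: 0.0
```

Request:
{"api": "apply_moves", "payload": {
  "rows": [
    [0,0,0,0,0,0],
    [0,0,0,0,0,0],
    [0,0,0,0,0,0],
    [0,0,0,0,0,0],
    [0,0,0,0,0,0]
  ],
  "fingers": 40,
  "grip_force": 35
}}

```text
time: 5.85
tool_pos: [572.7, 44.6, 58.8]
tcp_rot: [180.0, 0.0, 96.0]
ft_force: [-0.7, 0.7, 0.4]
finger_gap: 58.4
grip_force: 37.8
```

```bash
python3 - <<'E'
from h import *
print(sense()["finger_gap"],sense()["tool_pos"],sense()["grip_force"])
for c in ("scene",):
    p,d=eyes.snapshot(c); cv2.imwrite("pics/s1.png",p[100:340,160:480,::-1].repeat(2,0).repeat(2,1))
E
python3 plan.py 572,45,130,96,3 422,346,130,96 422,346,60,96,3 422,346,47,96,2
```

```text
58.39346266243976 [572.71029264  44.57050919  58.77808239] 37.76057470589876
[[0, 0, -24, 0, 0, 0.0], [0, 0, -24, 0, 0, 0.0], [0, 0, -24, 0, 0, 0.0], [35, -13, 0, 0, 0, 0.0], [35, -13, 0, 0, 0, 0.0]]
[[35, -13, 0, 0, 0, 0.0], [35, -13, 0, 0, 0, 0.0], [35, -13, 0, 0, 0, 0.0], [35, -13, 0, 0, 0, 0.0], [35, -13, 0, 0, 0, 0.0]]
[[35, -13, 0, 0, 0, 0.0], [36, -14, 0, 0, 0, 0.0], [0, 0, 23, 0, 0, 0.0], [0, 0, 24, 0, 0, 0.0], [0, 0, 23, 0, 0, 0.0]]
[[0, 0, 7, 0, 0, 0.0], [0, 0, 6, 0, 0, 0.0], [0, 0, 0, 0, 0, 0], [0, 0, 0, 0, 0, 0], [0, 0, 0, 0, 0, 0]]
end [421.93 346.46  47.29  96.01]
```

View pics/s1.png

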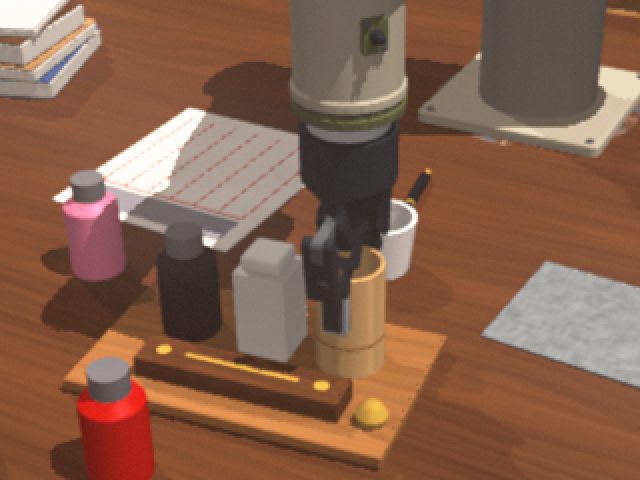

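The crop shows the near finger pad on the pot's far wall at (337,290), gap 58.4 mm. The pot is upright and its neighbours are untouched. I'll carry it to the mat.

Request:
{"api": "apply_moves", "payload": {
  "rows": [
    [0,0,-24,0,0,0],
    [0,0,-24,0,0,0],
    [0,0,-24,0,0,0],
    [35,-13,0,0,0,0],
    [35,-13,0,0,0,0]
  ]
}}

```text
time: 6.52
tool_pos: [539.2, 111.9, 130.9]
tcp_rot: [179.9, -0.0, 95.9]
ft_force: [0.1, -0.1, -0.7]
finger_gap: 57.9
grip_force: 38.0
```

Request:
{"api": "apply_moves", "payload": {
  "rows": [
    [35,-13,0,0,0,0],
    [35,-13,0,0,0,0],
    [35,-13,0,0,0,0],
    [35,-13,0,0,0,0],
    [35,-13,0,0,0,0]
  ]
}}

```text
time: 7.15
tool_pos: [455.6, 279.7, 130.3]
tcp_rot: [180.0, -0.0, 96.0]
ft_force: [0.4, -0.2, -1.5]
finger_gap: 58.1
grip_force: 38.0
```

Request:
{"api": "apply_moves", "payload": {
  "rows": [
    [35,-13,0,0,0,0],
    [36,-14,0,0,0,0],
    [0,0,23,0,0,0],
    [0,0,24,0,0,0],
    [0,0,23,0,0,0]
  ]
}}

```text
time: 7.78
tool_pos: [421.7, 346.6, 59.6]
tcp_rot: [180.0, 0.0, 96.0]
ft_force: [-1.2, 0.3, -1.1]
finger_gap: 57.8
grip_force: 38.0
```

Request:
{"api": "apply_moves", "payload": {
  "rows": [
    [0,0,7,0,0,0],
    [0,0,6,0,0,0],
    [0,0,0,0,0,0],
    [0,0,0,0,0,0],
    [0,0,0,0,0,0]
  ]
}}

```text
time: 8.4
tool_pos: [422.4, 346.8, 48.1]
tcp_rot: [179.9, -0.0, 96.0]
ft_force: [0.9, 0.3, -1.7]
finger_gap: 58.0
grip_force: 38.0
```

```bash
python3 plan.py 422,346,47,96,5 422,346,140,96,4 584,-25,140,96 584,-25,55,96,4
```

```text
[[0, 0, 0, 0, 0, 0.0], [0, 0, 0, 0, 0, 0.0], [0, 0, 0, 0, 0, 0.0], [0, 0, 0, 0, 0, 0.0], [0, 0, 0, 0, 0, 0.0]]
[[0, 0, -23, 0, 0, 0.0], [0, 0, -23, 0, 0, 0.0], [0, 0, -23, 0, 0, 0.0], [0, 0, -24, 0, 0, 0.0], [-39, 12, 0, 0, 0, 0.0]]
[[-39, 12, 0, 0, 0, 0.0], [-39, 12, 0, 0, 0, 0.0], [-38, 12, 0, 0, 0, 0.0], [-39, 12, 0, 0, 0, 0.0], [-38, 12, 0, 0, 0, 0.0]]
[[-39, 13, 0, 0, 0, 0.0], [-38, 12, 0, 0, 0, 0.0], [-39, 13, 0, 0, 0, 0.0], [-38, 12, 0, 0, 0, 0.0], [0, 0, 21, 0, 0, 0.0]]
[[0, 0, 21, 0, 0, 0.0], [0, 0, 22, 0, 0, 0.0], [0, 0, 21, 0, 0, 0.0], [0, 0, 0, 0, 0, 0], [0, 0, 0, 0, 0, 0]]
end [583.7  -24.63  55.29  96.01]
```

Request:
{"api": "apply_moves", "payload": {
  "rows": [
    [0,0,0,0,0,0],
    [0,0,0,0,0,0],
    [0,0,0,0,0,0],
    [0,0,0,0,0,0],
    [0,0,0,0,0,0]
  ],
  "fingers": 85
}}

```text
time: 9.02
tool_pos: [421.9, 346.5, 47.3]
tcp_rot: [-180.0, 0.0, 96.0]
ft_force: [-0.1, -1.1, 0.6]
finger_gap: 85.0
grip_force: 0.0
```

Request:
{"api": "apply_moves", "payload": {
  "rows": [
    [0,0,-23,0,0,0],
    [0,0,-23,0,0,0],
    [0,0,-23,0,0,0],
    [0,0,-24,0,0,0],
    [-39,12,0,0,0,0]
  ]
}}

```text
time: 9.65
tool_pos: [438.9, 311.1, 143.1]
tcp_rot: [179.8, -0.1, 96.2]
ft_force: [0.8, -1.1, -0.7]
finger_gap: 84.9
grip_force: 0.0
```

Request:
{"api": "apply_moves", "payload": {
  "rows": [
    [-39,12,0,0,0,0],
    [-39,12,0,0,0,0],
    [-38,12,0,0,0,0],
    [-39,12,0,0,0,0],
    [-38,12,0,0,0,0]
  ]
}}

```text
time: 10.28
tool_pos: [518.3, 122.0, 140.4]
tcp_rot: [180.0, -0.0, 96.0]
ft_force: [0.2, 0.4, 0.7]
finger_gap: 85.3
grip_force: 0.0
```

Request:
{"api": "apply_moves", "payload": {
  "rows": [
    [-39,13,0,0,0,0],
    [-38,12,0,0,0,0],
    [-39,13,0,0,0,0],
    [-38,12,0,0,0,0],
    [0,0,21,0,0,0]
  ]
}}

```text
time: 10.9
tool_pos: [586.2, -27.7, 121.2]
tcp_rot: [179.7, 0.1, 95.8]
ft_force: [-0.3, 0.6, 0.2]
finger_gap: 85.0
grip_force: 0.0
```

Request:
{"api": "apply_moves", "payload": {
  "rows": [
    [0,0,21,0,0,0],
    [0,0,22,0,0,0],
    [0,0,21,0,0,0],
    [0,0,0,0,0,0],
    [0,0,0,0,0,0]
  ]
}}

```text
time: 11.52
tool_pos: [584.2, -24.6, 56.1]
tcp_rot: [180.0, 0.0, 96.0]
ft_force: [-0.1, -0.1, -0.1]
finger_gap: 84.9
grip_force: 0.0
```

Request:
{"api": "apply_moves", "payload": {
  "rows": [
    [0,0,0,0,0,0],
    [0,0,0,0,0,0],
    [0,0,0,0,0,0],
    [0,0,0,0,0,0],
    [0,0,0,0,0,0]
  ],
  "fingers": 30,
  "grip_force": 60
}}

```text
time: 12.15
tool_pos: [584.1, -24.7, 56.3]
tcp_rot: [180.0, 0.0, 96.0]
ft_force: [-3.5, 0.5, 6.1]
finger_gap: 45.3
grip_force: 61.1
```

```bash
python3 - <<'E'
from h import *
p,d=eyes.snapshot("scene"); cv2.imwrite("pics/s2.png",p[100:400,200:600,::-1].repeat(2,0).repeat(2,1))
W=cloud("scene",d)
for o in models.cut_out("pot_center","scene"):
    P=W[o["pixels"]&(d>0)]; T=P[P[:,2]>np.percentile(P[:,2],97)-6]; print(len(P),T.max(0),rect(T[:,:2]))
E
python3 plan.py 584,-25,115,96,3 415.5,266,115,96 415.5,266,58,96,3 415.5,266,44,96,2
```

```text
2437 [456.320901   374.25870041 102.47767122] ([425.5, 345.7], 61.2, 57.2, 30.4)
[[0, 0, -20, 0, 0, 0.0], [0, 0, -20, 0, 0, 0.0], [0, 0, -20, 0, 0, 0.0], [38, -17, 0, 0, 0, 0.0], [38, -17, 0, 0, 0, 0.0]]
[[38, -17, 0, 0, 0, 0.0], [39, -17, 0, 0, 0, 0.0], [38, -17, 0, 0, 0, 0.0], [39, -17, 0, 0, 0, 0.0], [38, -17, 0, 0, 0, 0.0]]
[[39, -18, 0, 0, 0, 0.0], [0, 0, 19, 0, 0, 0.0], [0, 0, 19, 0, 0, 0.0], [0, 0, 19, 0, 0, 0.0], [0, 0, 7, 0, 0, 0.0]]
[[0, 0, 7, 0, 0, 0.0], [0, 0, 0, 0, 0, 0], [0, 0, 0, 0, 0, 0], [0, 0, 0, 0, 0, 0], [0, 0, 0, 0, 0, 0]]
end [415.29 266.33  44.29  96.01]
```

View pics/s2.png

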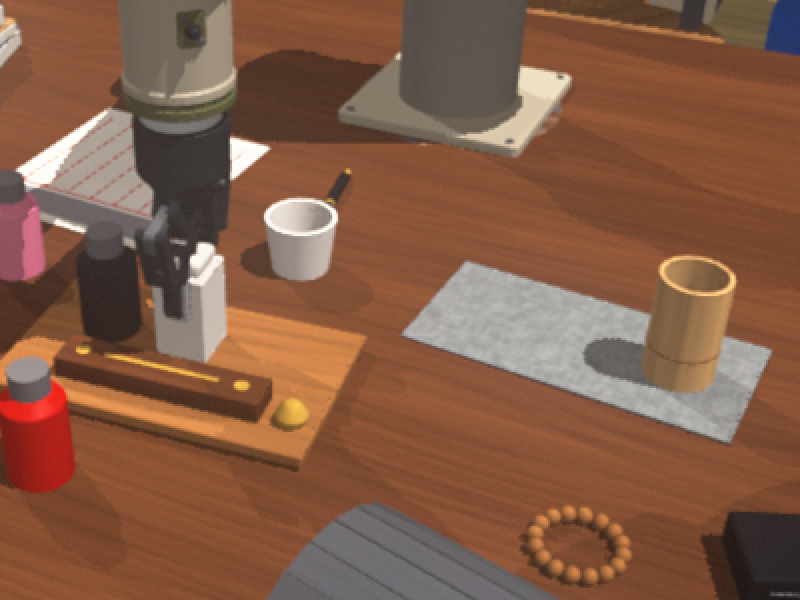

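The crop shows the pot standing on the mat at (690,325) and the seal between the pads at (190,300), gap 45.3 mm and square. Carrying on.

Request:
{"api": "apply_moves", "payload": {
  "rows": [
    [0,0,-20,0,0,0],
    [0,0,-20,0,0,0],
    [0,0,-20,0,0,0],
    [38,-17,0,0,0,0],
    [38,-17,0,0,0,0]
  ]
}}

```text
time: 12.88
tool_pos: [542.3, 47.9, 117.2]
tcp_rot: [179.9, 0.0, 95.9]
ft_force: [0.1, 0.8, -3.9]
finger_gap: 45.4
grip_force: 62.6
```

Request:
{"api": "apply_moves", "payload": {
  "rows": [
    [38,-17,0,0,0,0],
    [39,-17,0,0,0,0],
    [38,-17,0,0,0,0],
    [39,-17,0,0,0,0],
    [38,-17,0,0,0,0]
  ]
}}

```text
time: 13.5
tool_pos: [437.0, 230.8, 116.9]
tcp_rot: [179.9, -0.0, 96.0]
ft_force: [0.8, 0.8, -4.1]
finger_gap: 45.2
grip_force: 62.6
```

Request:
{"api": "apply_moves", "payload": {
  "rows": [
    [39,-18,0,0,0,0],
    [0,0,19,0,0,0],
    [0,0,19,0,0,0],
    [0,0,19,0,0,0],
    [0,0,7,0,0,0]
  ]
}}

```text
time: 14.12
tool_pos: [415.0, 266.2, 51.2]
tcp_rot: [-180.0, 0.0, 96.0]
ft_force: [0.7, -1.1, -3.1]
finger_gap: 45.6
grip_force: 62.6
```

Request:
{"api": "apply_moves", "payload": {
  "rows": [
    [0,0,7,0,0,0],
    [0,0,0,0,0,0],
    [0,0,0,0,0,0],
    [0,0,0,0,0,0],
    [0,0,0,0,0,0]
  ]
}}

```text
time: 14.75
tool_pos: [415.4, 266.4, 44.5]
tcp_rot: [180.0, -0.0, 96.0]
ft_force: [-0.6, 0.4, -3.1]
finger_gap: 45.2
grip_force: 62.5
```

Request:
{"api": "apply_moves", "payload": {
  "rows": [
    [0,0,0,0,0,0],
    [0,0,0,0,0,0],
    [0,0,0,0,0,0],
    [0,0,0,0,0,0],
    [0,0,0,0,0,0]
  ],
  "fingers": 85
}}

```text
time: 15.38
tool_pos: [415.3, 266.3, 44.3]
tcp_rot: [180.0, -0.0, 96.0]
ft_force: [0.6, -0.6, -0.2]
finger_gap: 85.3
grip_force: 0.0
```

```bash
python3 plan.py 415.5,266,140,96,4 594.5,-99.7,140,96 594.5,-99.7,46,96,5
```

```text
[[0, 0, -24, 0, 0, 0.0], [0, 0, -24, 0, 0, 0.0], [0, 0, -24, 0, 0, 0.0], [0, 0, -24, 0, 0, 0.0], [-38, 14, 0, 0, 0, 0.0]]
[[-38, 14, 0, 0, 0, 0.0], [-38, 14, 0, 0, 0, 0.0], [-38, 14, 0, 0, 0, 0.0], [-38, 14, 0, 0, 0, 0.0], [-39, 14, 0, 0, 0, 0.0]]
[[-38, 14, 0, 0, 0, 0.0], [-39, 14, 0, 0, 0, 0.0], [-38, 14, 0, 0, 0, 0.0], [-39, 14, 0, 0, 0, 0.0], [0, 0, 19, 0, 0, 0.0]]
[[0, 0, 19, 0, 0, 0.0], [0, 0, 19, 0, 0, 0.0], [0, 0, 19, 0, 0, 0.0], [0, 0, 18, 0, 0, 0.0], [0, 0, 0, 0, 0, 0]]
end [594.65 -99.9   46.29  96.01]
```

Request:
{"api": "apply_moves", "payload": {
  "rows": [
    [0,0,-24,0,0,0],
    [0,0,-24,0,0,0],
    [0,0,-24,0,0,0],
    [0,0,-24,0,0,0],
    [-38,14,0,0,0,0]
  ]
}}

```text
time: 16.0
tool_pos: [434.3, 231.8, 143.0]
tcp_rot: [179.8, -0.1, 96.2]
ft_force: [1.9, 0.2, -1.2]
finger_gap: 85.2
grip_force: 0.0
```

Request:
{"api": "apply_moves", "payload": {
  "rows": [
    [-38,14,0,0,0,0],
    [-38,14,0,0,0,0],
    [-38,14,0,0,0,0],
    [-38,14,0,0,0,0],
    [-39,14,0,0,0,0]
  ]
}}

```text
time: 16.62
tool_pos: [523.3, 46.2, 140.3]
tcp_rot: [180.0, -0.0, 96.0]
ft_force: [-0.8, -0.2, 1.3]
finger_gap: 84.9
grip_force: 0.0
```

Request:
{"api": "apply_moves", "payload": {
  "rows": [
    [-38,14,0,0,0,0],
    [-39,14,0,0,0,0],
    [-38,14,0,0,0,0],
    [-39,14,0,0,0,0],
    [0,0,19,0,0,0]
  ]
}}

```text
time: 17.25
tool_pos: [596.8, -102.9, 122.8]
tcp_rot: [179.8, 0.1, 95.8]
ft_force: [0.1, -0.0, -0.2]
finger_gap: 84.9
grip_force: 0.0
```

Request:
{"api": "apply_moves", "payload": {
  "rows": [
    [0,0,19,0,0,0],
    [0,0,19,0,0,0],
    [0,0,19,0,0,0],
    [0,0,18,0,0,0],
    [0,0,0,0,0,0]
  ]
}}

```text
time: 17.88
tool_pos: [593.0, -99.2, 43.9]
tcp_rot: [-179.8, -0.1, 96.0]
ft_force: [-1.1, 0.4, -0.6]
finger_gap: 84.6
grip_force: 0.0
```

Request:
{"api": "apply_moves", "payload": {
  "rows": [
    [0,0,0,0,0,0],
    [0,0,0,0,0,0],
    [0,0,0,0,0,0],
    [0,0,0,0,0,0],
    [0,0,0,0,0,0]
  ],
  "fingers": 30,
  "grip_force": 45
}}

```text
time: 18.5
tool_pos: [595.6, -100.2, 47.8]
tcp_rot: [179.9, 0.0, 96.0]
ft_force: [-1.1, 0.0, 5.6]
finger_gap: 51.0
grip_force: 47.6
```

```bash
python3 plan.py 594.5,-99.7,106,96,3 409,186,106,96 409,186,48,96,3 409,186,35,96,2
```

```text
[[0, 0, -20, 0, 0, 0.0], [0, 0, -20, 0, 0, 0.0], [0, 0, -20, 0, 0, 0.0], [34, -17, 0, 0, 0, 0.0], [34, -17, 0, 0, 0, 0.0]]
[[34, -17, 0, 0, 0, 0.0], [34, -17, 0, 0, 0, 0.0], [34, -17, 0, 0, 0, 0.0], [33, -17, 0, 0, 0, 0.0], [34, -18, 0, 0, 0, 0.0]]
[[33, -17, 0, 0, 0, 0.0], [34, -18, 0, 0, 0, 0.0], [0, 0, 19, 0, 0, 0.0], [0, 0, 20, 0, 0, 0.0], [0, 0, 19, 0, 0, 0.0]]
[[0, 0, 7, 0, 0, 0.0], [0, 0, 6, 0, 0, 0.0], [0, 0, 0, 0, 0, 0], [0, 0, 0, 0, 0, 0], [0, 0, 0, 0, 0, 0]]
end [408.65 186.19  35.29  96.01]
```

Request:
{"api": "apply_moves", "payload": {
  "rows": [
    [0,0,-20,0,0,0],
    [0,0,-20,0,0,0],
    [0,0,-20,0,0,0],
    [34,-17,0,0,0,0],
    [34,-17,0,0,0,0]
  ]
}}

```text
time: 19.12
tool_pos: [554.1, -35.5, 108.2]
tcp_rot: [179.9, 0.0, 96.0]
ft_force: [-0.1, 0.7, -2.9]
finger_gap: 50.7
grip_force: 47.5
```

Request:
{"api": "apply_moves", "payload": {
  "rows": [
    [34,-17,0,0,0,0],
    [34,-17,0,0,0,0],
    [34,-17,0,0,0,0],
    [33,-17,0,0,0,0],
    [34,-18,0,0,0,0]
  ]
}}

```text
time: 19.75
tool_pos: [450.4, 124.2, 107.8]
tcp_rot: [179.9, -0.0, 96.0]
ft_force: [-0.1, 0.0, -2.5]
finger_gap: 51.2
grip_force: 47.5
```

Request:
{"api": "apply_moves", "payload": {
  "rows": [
    [33,-17,0,0,0,0],
    [34,-18,0,0,0,0],
    [0,0,19,0,0,0],
    [0,0,20,0,0,0],
    [0,0,19,0,0,0]
  ]
}}

```text
time: 20.38
tool_pos: [409.3, 186.6, 49.2]
tcp_rot: [179.9, -0.0, 96.0]
ft_force: [0.1, -1.6, -2.1]
finger_gap: 51.1
grip_force: 47.5
```

Request:
{"api": "apply_moves", "payload": {
  "rows": [
    [0,0,7,0,0,0],
    [0,0,6,0,0,0],
    [0,0,0,0,0,0],
    [0,0,0,0,0,0],
    [0,0,0,0,0,0]
  ]
}}

```text
time: 21.0
tool_pos: [409.0, 186.3, 35.8]
tcp_rot: [180.0, -0.0, 96.0]
ft_force: [0.0, -0.2, 0.3]
finger_gap: 51.0
grip_force: 47.7
```

Request:
{"api": "apply_moves", "payload": {
  "rows": [
    [0,0,0,0,0,0],
    [0,0,0,0,0,0],
    [0,0,0,0,0,0],
    [0,0,0,0,0,0],
    [0,0,0,0,0,0]
  ],
  "fingers": 85
}}

```text
time: 21.62
tool_pos: [408.6, 186.2, 35.3]
tcp_rot: [-180.0, 0.0, 96.0]
ft_force: [-0.6, -0.6, 0.4]
finger_gap: 85.1
grip_force: 0.0
```

Request:
{"api": "apply_moves", "payload": {
  "rows": [
    [0,0,-25,0,0,0],
    [0,0,-25,0,0,0],
    [0,0,-25,0,0,0],
    [0,0,-25,0,0,0],
    [0,0,0,0,0,0]
  ]
}}

```text
time: 22.25
tool_pos: [410.3, 186.7, 137.5]
tcp_rot: [179.8, -0.1, 96.0]
ft_force: [0.1, -0.1, -0.9]
finger_gap: 85.2
grip_force: 0.0
```

Run:
```python
from h import *
import json
c=json.load(open("cmd.json")); c[2]+=100; json.dump(c,open("cmd.json","w"))
for c in ("top","scene"):
    p,d=eyes.snapshot(c); W=cloud(c,d)
    cv2.imwrite(f"pics/m_{c}.png",p[:,:,::-1])
    for o in models.cut_out("bar_center",c):
        P=W[o["pixels"]&(d>0)]; m=np.median(P,0)
        if len(P)>50: T=P[abs(P[:,2]-np.percentile(P[:,2],90))<3]; print(c,o["confidence"],len(P),rect(T[:,:2]),T.mean(0).round(1))
```

```text
top 0.61 1474 ([645.3, -17.2], 35.8, 178.1, 6.5) [645.2 -17.   36.6]
scene 0.75 2451 ([649.5, -16.8], 40.5, 180.3, 7.1) [649.6 -13.6  35.7]
```

View pics/m_scene.png

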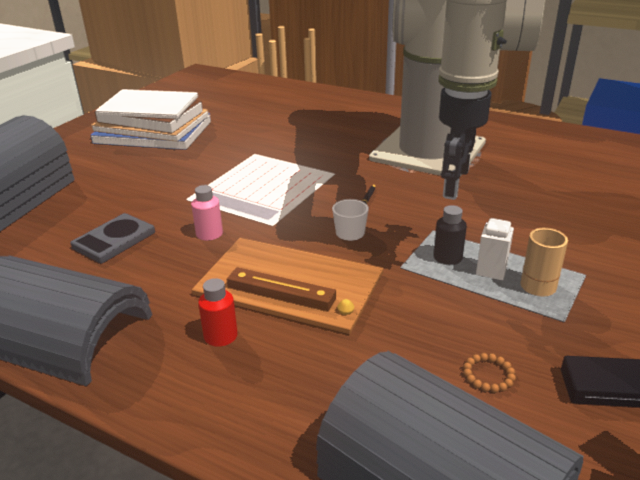

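All three stand upright on the mat: bottle (450,236), seal (495,250), pot (545,262). The bar is still lying at (282,288). Next I go to the bar.

```bash
python3 plan.py 646.5,-17,120,96.5 646.5,-17,40,96.5,4 646.5,-17,18,96.5,5; cp cmd.json bargrasp.json
```

```text
[[-28, 27, 2, 0, 0, -0.001], [-28, 27, 2, 0, 0, -0.001], [-29, 27, 2, 0, 0, -0.001], [-28, 27, 2, 0, 0, -0.001], [-29, 27, 2, 0, 0, -0.001]]
[[-29, 27, 2, 0, 0, -0.001], [-28, 26, 2, 0, 0, -0.001], [-29, 26, 1, 0, 0, -0.001], [0, 0, 20, 0, 0, -0.0], [0, 0, 20, 0, 0, -0.0]]
[[0, 0, 20, 0, 0, -0.0], [0, 0, 20, 0, 0, -0.0], [0, 0, 4, 0, 0, -0.0], [0, 0, 5, 0, 0, -0.0], [0, 0, 4, 0, 0, -0.0]]
[[0, 0, 5, 0, 0, -0.0], [0, 0, 4, 0, 0, -0.0], [0, 0, 0, 0, 0, 0], [0, 0, 0, 0, 0, 0], [0, 0, 0, 0, 0, 0]]
end [646.08 -17.31  18.29  96.47]
```

Request:
{"api": "apply_moves", "payload": {
  "rows": [
    [-28,27,2,0,0,-0.001],
    [-28,27,2,0,0,-0.001],
    [-29,27,2,0,0,-0.001],
    [-28,27,2,0,0,-0.001],
    [-29,27,2,0,0,-0.001]
  ],
  "fingers": 70
}}

```text
time: 23.08
tool_pos: [558.1, 58.5, 123.6]
tcp_rot: [-179.9, -0.0, 96.3]
ft_force: [0.4, 0.9, 0.7]
finger_gap: 69.9
grip_force: 0.0
```

Request:
{"api": "apply_moves", "payload": {
  "rows": [
    [-29,27,2,0,0,-0.001],
    [-28,26,2,0,0,-0.001],
    [-29,26,1,0,0,-0.001],
    [0,0,20,0,0,0],
    [0,0,20,0,0,0]
  ]
}}

```text
time: 23.7
tool_pos: [644.7, -16.9, 77.5]
tcp_rot: [-179.8, -0.1, 96.5]
ft_force: [-0.3, 0.1, -0.5]
finger_gap: 69.8
grip_force: 0.0
```

Request:
{"api": "apply_moves", "payload": {
  "rows": [
    [0,0,20,0,0,0],
    [0,0,20,0,0,0],
    [0,0,4,0,0,0],
    [0,0,5,0,0,0],
    [0,0,4,0,0,0]
  ]
}}

```text
time: 24.32
tool_pos: [646.8, -17.3, 28.0]
tcp_rot: [179.9, 0.0, 96.5]
ft_force: [-0.2, -0.5, 0.3]
finger_gap: 70.3
grip_force: 0.0
```

Request:
{"api": "apply_moves", "payload": {
  "rows": [
    [0,0,5,0,0,0],
    [0,0,4,0,0,0],
    [0,0,0,0,0,0],
    [0,0,0,0,0,0],
    [0,0,0,0,0,0]
  ]
}}

```text
time: 24.95
tool_pos: [646.3, -17.3, 18.5]
tcp_rot: [180.0, 0.0, 96.5]
ft_force: [-0.4, 1.2, 0.6]
finger_gap: 69.9
grip_force: 0.0
```

Request:
{"api": "apply_moves", "payload": {
  "rows": [
    [0,0,0,0,0,0],
    [0,0,0,0,0,0],
    [0,0,0,0,0,0],
    [0,0,0,0,0,0],
    [0,0,0,0,0,0]
  ],
  "fingers": 20,
  "grip_force": 60
}}

```text
time: 25.58
tool_pos: [646.5, -17.3, 18.7]
tcp_rot: [180.0, 0.0, 96.5]
ft_force: [-0.1, 0.2, 4.5]
finger_gap: 34.8
grip_force: 62.4
```

```bash
python3 plan.py 646,-17.3,150,96.5,5 418.2,-263.7,150,88.1 418.2,-263.7,40,88.1,4
```

```text
[[0, 0, -26, 0, 0, -0.0], [0, 0, -26, 0, 0, -0.0], [0, 0, -27, 0, 0, -0.0], [0, 0, -26, 0, 0, -0.0], [0, 0, -27, 0, 0, -0.0]]
[[-27, -32, 0, 0, 0, 0.018], [-28, -31, 0, 0, 0, 0.018], [-29, -31, 0, 0, 0, 0.018], [-29, -30, 0, 0, 0, 0.018], [-30, -30, 0, 0, 0, 0.019]]
[[-30, -29, 0, 0, 0, 0.018], [-31, -29, 0, 0, 0, 0.019], [-31, -28, 0, 0, 0, 0.018], [0, 0, 28, 0, 0, 0.0], [0, 0, 27, 0, 0, 0.0]]
[[0, 0, 28, 0, 0, 0.0], [0, 0, 27, 0, 0, 0.0], [0, 0, 0, 0, 0, 0], [0, 0, 0, 0, 0, 0], [0, 0, 0, 0, 0, 0]]
end [ 417.78 -264.1    40.29   88.11]
```

Request:
{"api": "apply_moves", "payload": {
  "rows": [
    [0,0,-26,0,0,0],
    [0,0,-26,0,0,0],
    [0,0,-27,0,0,0],
    [0,0,-26,0,0,0],
    [0,0,-27,0,0,0]
  ]
}}

```text
time: 26.2
tool_pos: [645.1, -17.2, 149.7]
tcp_rot: [-179.9, -0.0, 96.5]
ft_force: [0.7, 0.1, -2.4]
finger_gap: 35.2
grip_force: 61.7
```

Request:
{"api": "apply_moves", "payload": {
  "rows": [
    [-27,-32,0,0,0,0.018],
    [-28,-31,0,0,0,0.018],
    [-29,-31,0,0,0,0.018],
    [-29,-30,0,0,0,0.018],
    [-30,-30,0,0,0,0.019]
  ]
}}

```text
time: 26.82
tool_pos: [501.8, -172.3, 149.3]
tcp_rot: [-179.9, -0.0, 91.2]
ft_force: [0.6, -0.6, -1.8]
finger_gap: 34.3
grip_force: 61.8
```

Request:
{"api": "apply_moves", "payload": {
  "rows": [
    [-30,-29,0,0,0,0.018],
    [-31,-29,0,0,0,0.019],
    [-31,-28,0,0,0,0.018],
    [0,0,28,0,0,0],
    [0,0,27,0,0,0]
  ]
}}

```text
time: 27.45
tool_pos: [417.0, -264.4, 94.2]
tcp_rot: [-180.0, -0.0, 88.0]
ft_force: [-0.5, 0.2, -2.2]
finger_gap: 34.7
grip_force: 61.8
```

Request:
{"api": "apply_moves", "payload": {
  "rows": [
    [0,0,28,0,0,0],
    [0,0,27,0,0,0],
    [0,0,0,0,0,0],
    [0,0,0,0,0,0],
    [0,0,0,0,0,0]
  ]
}}

```text
time: 28.08
tool_pos: [418.7, -264.8, 41.8]
tcp_rot: [179.9, 0.1, 88.1]
ft_force: [-1.1, -0.8, -0.9]
finger_gap: 34.6
grip_force: 61.6
```

Run:
```python
from h import *
for c in ("top","scene"):
    p,d=eyes.snapshot(c); W=cloud(c,d)
    cv2.imwrite(f"pics/b_{c}.png",p[:,:,::-1])
    for o in models.cut_out("bar_center",c):
        P=W[o["pixels"]&(d>0)&(W[...,2]>42)&(W[...,2]<66)]
        if len(P)>50: print(c,o["confidence"],len(P),rect(P[:,:2]),P.min(0).round(),P.max(0).round())
p=cv2.imread("pics/b_scene.png")[120:300,130:370]; q=cv2.imread("pics/b_top.png")[250:430,340:580]
cv2.imwrite("pics/b2.png",cv2.resize(np.hstack([p,q]),(800,300),interpolation=cv2.INTER_CUBIC))
```

```text
top 0.64 676 ([421.1, -217.0], 35.2, 86.5, 0.7) [ 403. -260.   43.] [ 438. -174.   65.]
scene 0.65 1039 ([427.9, -264.8], 186.1, 50.6, 89.2) [ 402. -358.   42.] [ 453. -172.   63.]
```

View pics/b2.png

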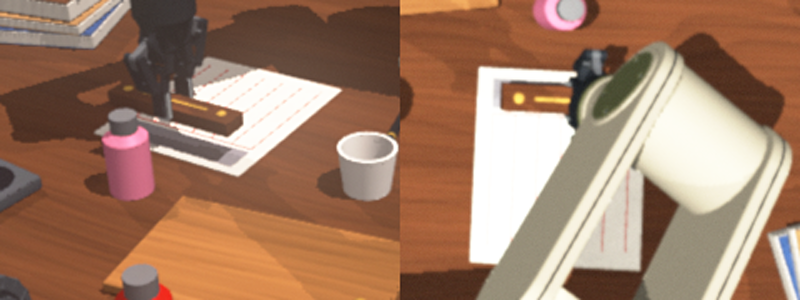

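The left half shows the bar held level, brass side up, over the band at (185,110). The right half shows its visible end at (540,98) lying along the band. I'll lower it.

Request:
{"api": "apply_moves", "payload": {
  "rows": [
    [0,0,12,0,0,0],
    [0,0,9,0,0,0],
    [0,0,6,0,0,0],
    [0,0,4,0,0,0],
    [0,0,3,0,0,0]
  ]
}}

```text
time: 28.9
tool_pos: [417.8, -264.1, 6.0]
tcp_rot: [-180.0, -0.0, 88.1]
ft_force: [0.1, -0.1, -2.8]
finger_gap: 34.8
grip_force: 61.8
```

Request:
{"api": "apply_moves", "payload": {
  "rows": [
    [0,0,1,0,0,0],
    [0,0,0,0,0,0],
    [0,0,0,0,0,0],
    [0,0,0,0,0,0],
    [0,0,0,0,0,0]
  ]
}}

```text
time: 29.52
tool_pos: [417.9, -264.1, 5.4]
tcp_rot: [180.0, 0.0, 88.1]
ft_force: [-0.1, -0.4, -2.5]
finger_gap: 34.5
grip_force: 61.8
```

Request:
{"api": "apply_moves", "payload": {
  "rows": [
    [0,0,0,0,0,0],
    [0,0,0,0,0,0],
    [0,0,0,0,0,0],
    [0,0,0,0,0,0],
    [0,0,0,0,0,0]
  ],
  "fingers": 65
}}

```text
time: 30.15
tool_pos: [417.8, -264.1, 5.3]
tcp_rot: [180.0, 0.0, 88.1]
ft_force: [-0.3, -0.7, 0.6]
finger_gap: 64.9
grip_force: 0.0
```

Request:
{"api": "apply_moves", "payload": {
  "rows": [
    [0,0,-25,0,0,0],
    [0,0,-35,0,0,0],
    [0,0,-35,0,0,0],
    [0,0,-35,0,0,0],
    [0,0,0,0,0,0]
  ]
}}

```text
time: 30.78
tool_pos: [419.8, -265.6, 138.9]
tcp_rot: [179.7, 0.2, 88.1]
ft_force: [0.2, -0.2, -0.3]
finger_gap: 65.4
grip_force: 0.0
```

```bash
python3 - <<'E'
import json
c=json.load(open("cmd.json")); c[2]+=130-35; print(c); json.dump(c,open("cmd.json","w"))
E
python3 plan.py 380,-20,140,96 409,186,140,96; cat cmd.json
```

```text
[417.77828421201923, -264.0969027859571, 135.29, 88.1065431364377]
[[40, -8, -1, 0, 0, -0.023], [41, -7, -1, 0, 0, -0.023], [41, -6, -1, 0, 0, -0.023], [41, -5, -1, 0, 0, -0.023], [41, -3, 0, 0, 0, -0.023]]
[[41, -3, -1, 0, 0, -0.023], [40, 10, 0, 0, 0, 0.0], [40, 10, 0, 0, 0, 0.0], [41, 10, 0, 0, 0, 0.0], [40, 10, 0, 0, 0, 0.0]]
[[41, 11, 0, 0, 0, 0.0], [0, 0, 0, 0, 0, 0], [0, 0, 0, 0, 0, 0], [0, 0, 0, 0, 0, 0], [0, 0, 0, 0, 0, 0]]
end [409.32 186.53 140.29  96.01]
[409.3165711504024, 186.52656726431388, 140.29, 96.01336070924302]
```

Request:
{"api": "apply_moves", "payload": {
  "rows": [
    [40,-8,-1,0,0,-0.023],
    [41,-7,-1,0,0,-0.023],
    [41,-6,-1,0,0,-0.023],
    [41,-5,-1,0,0,-0.023],
    [41,-3,0,0,0,-0.023]
  ]
}}

```text
time: 31.4
tool_pos: [385.2, -59.0, 138.3]
tcp_rot: [-179.9, -0.0, 94.7]
ft_force: [0.5, 0.8, 0.6]
finger_gap: 65.0
grip_force: 0.0
```

Request:
{"api": "apply_moves", "payload": {
  "rows": [
    [41,-3,-1,0,0,-0.023],
    [40,10,0,0,0,0],
    [40,10,0,0,0,0],
    [41,10,0,0,0,0],
    [40,10,0,0,0,0]
  ]
}}

```text
time: 32.02
tool_pos: [402.1, 145.9, 139.2]
tcp_rot: [-179.9, 0.0, 96.0]
ft_force: [0.9, -0.6, 0.4]
finger_gap: 65.0
grip_force: 0.0
```

Request:
{"api": "apply_moves", "payload": {
  "rows": [
    [41,11,0,0,0,0],
    [0,0,0,0,0,0],
    [0,0,0,0,0,0],
    [0,0,0,0,0,0],
    [0,0,0,0,0,0]
  ],
  "fingers": 85
}}

```text
time: 32.65
tool_pos: [409.4, 185.7, 140.2]
tcp_rot: [180.0, 0.0, 95.9]
ft_force: [-0.1, -0.8, 0.4]
finger_gap: 84.8
grip_force: 0.0
```

Run:
```python
from h import *
for c in ("top","scene"):
    p,d=eyes.snapshot(c); W=cloud(c,d)
    if c=="top": cv2.imwrite("pics/c_top.png",cv2.resize(p[280:420,370:500,::-1],(520,560),interpolation=cv2.INTER_CUBIC))
    for n in ("bar_center","ink_center","seal_center","pot_center"):
      for o in models.cut_out(n,c):
        P=W[o["pixels"]&(d>0)]
        if len(P)<50 or o["confidence"]<.4: continue
        zt=np.percentile(P[:,2],97); T=P[P[:,2]>zt-6]; print(c,n,round(o["confidence"],2),len(P),"zt",round(zt,1),rect(T[:,:2]))
    q=p.astype(int); br=q.min(-1); sat=q.max(-1)-br
    G=W
    m=((sat<45)&(br>75)&(W[...,2]<12)&(abs(W[...,0]-320)<200)&(abs(W[...,1]+262)<200)).astype(np.uint8)
    n,l,s,_=cv2.connectedComponentsWithStats(m); m=l==1+np.argmax(s[1:,4]); print(c,"sheet",rect(W[m][:,:2]))
```

```text
top bar_center 0.92 1414 zt 25.4 ([417.6, -262.9], 180.0, 36.0, 88.3)
top ink_center 0.72 560 zt 100.9 ([532.3, -249.1], 28.4, 31.2, 2.0)
top ink_center 0.66 408 zt 102.8 ([412.6, 177.2], 29.3, 12.7, 27.0)
top ink_center 0.64 623 zt 101.1 ([760.1, -56.5], 30.3, 28.9, 1.5)
top pot_center 0.77 600 zt 102.4 ([449.4, 279.4], 33.7, 196.9, 13.6)
top sheet ([326.5, -259.5], 225.1, 256.3, 88.5)
scene bar_center 0.64 1118 zt 25.0 ([426.9, -241.0], 167.0, 126.4, 40.8)
scene ink_center 0.77 2000 zt 99.1 ([764.0, -54.9], 31.3, 29.8, 5.6)
scene ink_center 0.68 1521 zt 102.3 ([412.8, 186.3], 30.0, 30.3, 7.9)
scene seal_center 0.67 1614 zt 98.4 ([421.0, 265.8], 35.7, 36.0, 6.2)
scene pot_center 0.71 2412 zt 99.7 ([426.2, 346.2], 59.1, 56.6, 2.8)
scene pot_center 0.49 1097 zt 24.6 ([417.5, -247.1], 149.0, 120.7, 42.7)
scene sheet ([325.4, -260.6], 227.0, 264.0, 88.1)
```

View pics/c_top.png

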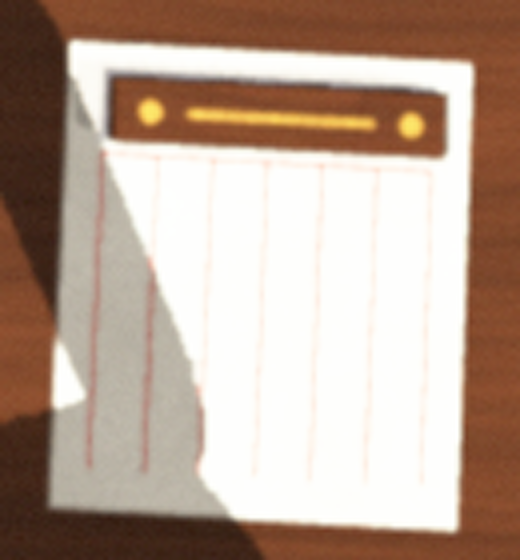

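The crop shows the bar flat with brass side up at (277,115). It lies along the band with only thin, even slivers of grey around it: (417.6,-262.9) against a band centre of about (418,-264), at the same angle.

Now the returns, bottle first.

```bash
python3 plan.py 408.7,186.2,35.3,96,5 | head -1; echo; python3 plan.py 408.7,186.2,100,96,3 594.6,-99.9,106,96 594.6,-99.9,60,96,3 594.6,-99.9,48,96,4
```

```text
[[0, 0, 21, 0, 0, 0.0], [0, 0, 21, 0, 0, 0.0], [0, 0, 21, 0, 0, 0.0], [0, 0, 21, 0, 0, 0.0], [0, -1, 21, 0, 0, 0.0]]

[[0, 0, -22, 0, 0, 0.0], [0, 0, -21, 0, 0, 0.0], [0, 0, -22, 0, 0, 0.0], [-34, 17, -1, 0, 0, 0.0], [-34, 17, -1, 0, 0, 0.0]]
[[-34, 17, -1, 0, 0, 0.0], [-34, 17, 0, 0, 0, 0.0], [-34, 17, -1, 0, 0, 0.0], [-34, 18, 0, 0, 0, 0.0], [-33, 17, -1, 0, 0, 0.0]]
[[-34, 18, 0, 0, 0, 0.0], [-33, 17, -1, 0, 0, 0.0], [0, 0, 15, 0, 0, 0.0], [0, 0, 16, 0, 0, 0.0], [0, 0, 15, 0, 0, 0.0]]
[[0, 0, 3, 0, 0, 0.0], [0, 0, 3, 0, 0, 0.0], [0, 0, 3, 0, 0, 0.0], [0, 0, 3, 0, 0, 0.0], [0, 0, 0, 0, 0, 0]]
end [594.32 -99.67  48.29  96.01]
```

Request:
{"api": "apply_moves", "payload": {
  "rows": [
    [0,0,21,0,0,0],
    [0,0,21,0,0,0],
    [0,0,21,0,0,0],
    [0,0,21,0,0,0],
    [0,-1,21,0,0,0]
  ]
}}

```text
time: 33.78
tool_pos: [408.4, 186.5, 34.7]
tcp_rot: [180.0, -0.0, 96.0]
ft_force: [-0.4, 0.4, -0.2]
finger_gap: 85.0
grip_force: 0.0
```

Request:
{"api": "apply_moves", "payload": {
  "rows": [
    [0,0,0,0,0,0],
    [0,0,0,0,0,0],
    [0,0,0,0,0,0],
    [0,0,0,0,0,0],
    [0,0,0,0,0,0]
  ],
  "fingers": 30,
  "grip_force": 45
}}

```text
time: 34.4
tool_pos: [409.2, 186.7, 36.3]
tcp_rot: [179.9, -0.0, 96.0]
ft_force: [-0.7, -0.1, 5.4]
finger_gap: 50.8
grip_force: 47.7
```

Request:
{"api": "apply_moves", "payload": {
  "rows": [
    [0,0,-22,0,0,0],
    [0,0,-21,0,0,0],
    [0,0,-22,0,0,0],
    [-34,17,-1,0,0,0],
    [-34,17,-1,0,0,0]
  ]
}}

```text
time: 35.02
tool_pos: [449.6, 121.9, 102.6]
tcp_rot: [180.0, -0.0, 96.1]
ft_force: [0.4, 0.2, -2.1]
finger_gap: 50.7
grip_force: 47.7
```

Request:
{"api": "apply_moves", "payload": {
  "rows": [
    [-34,17,-1,0,0,0],
    [-34,17,0,0,0,0],
    [-34,17,-1,0,0,0],
    [-34,18,0,0,0,0],
    [-33,17,-1,0,0,0]
  ]
}}

```text
time: 35.65
tool_pos: [552.6, -37.8, 104.7]
tcp_rot: [-179.9, -0.0, 96.0]
ft_force: [0.3, 0.1, -1.7]
finger_gap: 50.8
grip_force: 47.7
```

Request:
{"api": "apply_moves", "payload": {
  "rows": [
    [-34,18,0,0,0,0],
    [-33,17,-1,0,0,0],
    [0,0,15,0,0,0],
    [0,0,16,0,0,0],
    [0,0,15,0,0,0]
  ]
}}

```text
time: 36.28
tool_pos: [593.0, -98.6, 58.3]
tcp_rot: [-179.9, -0.1, 96.1]
ft_force: [0.3, 0.9, -1.4]
finger_gap: 50.5
grip_force: 47.7
```

Request:
{"api": "apply_moves", "payload": {
  "rows": [
    [0,0,3,0,0,0],
    [0,0,3,0,0,0],
    [0,0,3,0,0,0],
    [0,0,3,0,0,0],
    [0,0,0,0,0,0]
  ]
}}

```text
time: 36.9
tool_pos: [594.5, -99.7, 48.5]
tcp_rot: [180.0, 0.0, 96.0]
ft_force: [0.2, 0.6, -2.4]
finger_gap: 50.8
grip_force: 47.8
```

Request:
{"api": "apply_moves", "payload": {
  "rows": [
    [0,0,1,0,0,0],
    [0,0,0,0,0,0],
    [0,0,0,0,0,0],
    [0,0,0,0,0,0],
    [0,0,0,0,0,0]
  ]
}}

```text
time: 37.52
tool_pos: [594.6, -99.8, 48.4]
tcp_rot: [180.0, 0.0, 96.0]
ft_force: [-3.8, 0.5, 5.0]
finger_gap: 50.4
grip_force: 48.4
```

Request:
{"api": "apply_moves", "payload": {
  "rows": [
    [0,0,0,0,0,0],
    [0,0,0,0,0,0],
    [0,0,0,0,0,0],
    [0,0,0,0,0,0],
    [0,0,0,0,0,0]
  ],
  "fingers": 85
}}

```text
time: 38.15
tool_pos: [594.3, -99.7, 47.2]
tcp_rot: [-180.0, -0.0, 96.0]
ft_force: [0.4, -0.2, -0.4]
finger_gap: 84.8
grip_force: 0.0
```

```bash
python3 - <<'E'
import json
c=json.load(open("cmd.json")); c[2]-=1; json.dump(c,open("cmd.json","w"))
E
python3 plan.py 594.4,-99.7,140,96,4 415.3,266.3,140,96 415.3,266.3,44.3,96,5
echo; python3 plan.py 415.3,266.3,110,96,3 583.7,-24.6,115,96 583.7,-24.6,68,96,3 583.7,-24.6,56.3,96,4
```

```text
[[0, 0, -23, 0, 0, 0.0], [0, 0, -23, 0, 0, 0.0], [0, 0, -23, 0, 0, 0.0], [0, 0, -24, 0, 0, 0.0], [38, -14, 0, 0, 0, 0.0]]
[[38, -14, 0, 0, 0, 0.0], [38, -14, 0, 0, 0, 0.0], [38, -14, 0, 0, 0, 0.0], [38, -14, 0, 0, 0, 0.0], [39, -14, 0, 0, 0, 0.0]]
[[38, -14, 0, 0, 0, 0.0], [39, -14, 0, 0, 0, 0.0], [38, -14, 0, 0, 0, 0.0], [39, -14, 0, 0, 0, 0.0], [0, 0, 19, 0, 0, 0.0]]
[[0, 0, 19, 0, 0, 0.0], [0, 0, 19, 0, 0, 0.0], [0, 0, 19, 0, 0, 0.0], [0, 0, 20, 0, 0, 0.0], [0, 0, 0, 0, 0, 0]]
end [414.96 266.56  44.29  96.01]

[[0, 0, -22, 0, 0, 0.0], [0, 0, -22, 0, 0, 0.0], [0, 0, -22, 0, 0, 0.0], [-34, 15, -1, 0, 0, 0.0], [-34, 15, 0, 0, 0, 0.0]]
[[-34, 15, -1, 0, 0, 0.0], [-34, 15, 0, 0, 0, 0.0], [-34, 15, -1, 0, 0, 0.0], [-34, 16, 0, 0, 0, 0.0], [-34, 15, -1, 0, 0, 0.0]]
[[-35, 16, 0, 0, 0, 0.0], [-34, 15, -1, 0, 0, 0.0], [0, 0, 16, 0, 0, 0.0], [0, 0, 16, 0, 0, 0.0], [0, 0, 15, 0, 0, 0.0]]
[[0, 0, 3, 0, 0, 0.0], [0, 0, 3, 0, 0, 0.0], [0, 0, 3, 0, 0, 0.0], [0, 0, 3, 0, 0, 0.0], [0, 0, 0, 0, 0, 0]]
end [583.37 -24.4   56.29  96.01]
```

Request:
{"api": "apply_moves", "payload": {
  "rows": [
    [0,0,-23,0,0,0],
    [0,0,-23,0,0,0],
    [0,0,-23,0,0,0],
    [0,0,-24,0,0,0],
    [38,-14,0,0,0,0]
  ]
}}

```text
time: 38.78
tool_pos: [578.8, -65.1, 143.4]
tcp_rot: [179.7, 0.1, 95.9]
ft_force: [0.1, 0.8, -1.0]
finger_gap: 84.7
grip_force: 0.0
```

Request:
{"api": "apply_moves", "payload": {
  "rows": [
    [38,-14,0,0,0,0],
    [38,-14,0,0,0,0],
    [38,-14,0,0,0,0],
    [38,-14,0,0,0,0],
    [39,-14,0,0,0,0]
  ]
}}

```text
time: 39.4
tool_pos: [486.2, 120.4, 140.4]
tcp_rot: [180.0, -0.0, 96.0]
ft_force: [0.6, 1.5, 0.8]
finger_gap: 84.7
grip_force: 0.0
```

Request:
{"api": "apply_moves", "payload": {
  "rows": [
    [38,-14,0,0,0,0],
    [39,-14,0,0,0,0],
    [38,-14,0,0,0,0],
    [39,-14,0,0,0,0],
    [0,0,19,0,0,0]
  ]
}}

```text
time: 40.02
tool_pos: [415.0, 269.5, 122.9]
tcp_rot: [179.8, -0.1, 96.2]
ft_force: [0.8, -0.8, -0.7]
finger_gap: 85.1
grip_force: 0.0
```

Request:
{"api": "apply_moves", "payload": {
  "rows": [
    [0,0,19,0,0,0],
    [0,0,19,0,0,0],
    [0,0,19,0,0,0],
    [0,0,20,0,0,0],
    [0,0,0,0,0,0]
  ]
}}

```text
time: 40.65
tool_pos: [413.5, 265.9, 42.7]
tcp_rot: [-179.8, 0.1, 96.0]
ft_force: [-0.9, -0.1, 0.2]
finger_gap: 84.9
grip_force: 0.0
```

Request:
{"api": "apply_moves", "payload": {
  "rows": [
    [0,0,0,0,0,0],
    [0,0,0,0,0,0],
    [0,0,0,0,0,0],
    [0,0,0,0,0,0],
    [0,0,0,0,0,0]
  ],
  "fingers": 30,
  "grip_force": 60
}}

```text
time: 41.28
tool_pos: [415.6, 267.0, 45.5]
tcp_rot: [179.9, -0.0, 96.0]
ft_force: [-2.0, -1.6, 6.1]
finger_gap: 45.3
grip_force: 61.4
```

Request:
{"api": "apply_moves", "payload": {
  "rows": [
    [0,0,-22,0,0,0],
    [0,0,-22,0,0,0],
    [0,0,-22,0,0,0],
    [-34,15,-1,0,0,0],
    [-34,15,0,0,0,0]
  ]
}}

```text
time: 41.9
tool_pos: [452.2, 201.6, 111.6]
tcp_rot: [180.0, -0.0, 96.1]
ft_force: [0.4, -0.6, -4.3]
finger_gap: 45.3
grip_force: 62.8
```

Request:
{"api": "apply_moves", "payload": {
  "rows": [
    [-34,15,-1,0,0,0],
    [-34,15,0,0,0,0],
    [-34,15,-1,0,0,0],
    [-34,16,0,0,0,0],
    [-34,15,-1,0,0,0]
  ]
}}

```text
time: 42.52
tool_pos: [545.4, 39.8, 113.9]
tcp_rot: [-180.0, -0.0, 96.0]
ft_force: [0.4, -0.9, -3.2]
finger_gap: 45.3
grip_force: 62.8
```

Request:
{"api": "apply_moves", "payload": {
  "rows": [
    [-35,16,0,0,0,0],
    [-34,15,-1,0,0,0],
    [0,0,16,0,0,0],
    [0,0,16,0,0,0],
    [0,0,15,0,0,0]
  ]
}}

```text
time: 43.15
tool_pos: [582.1, -23.4, 66.3]
tcp_rot: [-179.9, -0.0, 96.1]
ft_force: [0.3, 0.1, -3.8]
finger_gap: 45.3
grip_force: 63.0
```

Request:
{"api": "apply_moves", "payload": {
  "rows": [
    [0,0,3,0,0,0],
    [0,0,3,0,0,0],
    [0,0,3,0,0,0],
    [0,0,3,0,0,0],
    [0,0,0,0,0,0]
  ]
}}

```text
time: 43.78
tool_pos: [583.9, -24.4, 57.6]
tcp_rot: [179.9, 0.0, 96.0]
ft_force: [-3.7, 1.4, 3.8]
finger_gap: 45.2
grip_force: 63.7
```

Touching down; release and fetch the pot.

Request:
{"api": "apply_moves", "payload": {
  "rows": [
    [0,0,0,0,0,0],
    [0,0,0,0,0,0],
    [0,0,0,0,0,0],
    [0,0,0,0,0,0],
    [0,0,0,0,0,0]
  ],
  "fingers": 85
}}

```text
time: 44.4
tool_pos: [583.4, -24.4, 56.3]
tcp_rot: [-180.0, 0.0, 96.0]
ft_force: [-0.7, -0.3, -1.0]
finger_gap: 85.2
grip_force: 0.0
```

```bash
python3 plan.py 583.4,-24.4,140,96,4 421.9,346.5,140,96 421.9,346.5,47.3,96,5
echo; python3 plan.py 421.9,346.5,115,96,3 572.4,44.6,120,96 572.4,44.6,71,96,3 572.4,44.6,59.3,96,4
```

```text
[[0, 0, -21, 0, 0, 0.0], [0, 0, -21, 0, 0, 0.0], [0, 0, -21, 0, 0, 0.0], [0, 0, -21, 0, 0, 0.0], [39, -12, 0, 0, 0, 0.0]]
[[39, -12, 0, 0, 0, 0.0], [38, -12, 0, 0, 0, 0.0], [39, -12, 0, 0, 0, 0.0], [38, -12, 0, 0, 0, 0.0], [39, -12, 0, 0, 0, 0.0]]
[[38, -12, 0, 0, 0, 0.0], [39, -13, 0, 0, 0, 0.0], [38, -12, 0, 0, 0, 0.0], [39, -13, 0, 0, 0, 0.0], [0, 0, 19, 0, 0, 0.0]]
[[0, 0, 18, 0, 0, 0.0], [0, 0, 19, 0, 0, 0.0], [0, 0, 18, 0, 0, 0.0], [0, 0, 19, 0, 0, 0.0], [0, 0, 0, 0, 0, 0]]
end [421.6  346.7   47.29  96.01]

[[0, 0, -23, 0, 0, 0.0], [0, 0, -22, 0, 0, 0.0], [0, 0, -23, 0, 0, 0.0], [-35, 13, -1, 0, 0, 0.0], [-35, 13, 0, 0, 0, 0.0]]
[[-35, 13, -1, 0, 0, 0.0], [-35, 13, 0, 0, 0, 0.0], [-35, 13, -1, 0, 0, 0.0], [-35, 13, 0, 0, 0, 0.0], [-35, 13, -1, 0, 0, 0.0]]
[[-36, 14, 0, 0, 0, 0.0], [-35, 13, -1, 0, 0, 0.0], [0, 0, 16, 0, 0, 0.0], [0, 0, 17, 0, 0, 0.0], [0, 0, 16, 0, 0, 0.0]]
[[0, 0, 3, 0, 0, 0.0], [0, 0, 3, 0, 0, 0.0], [0, 0, 3, 0, 0, 0.0], [0, 0, 3, 0, 0, 0.0], [0, 0, 0, 0, 0, 0]]
end [572.06  44.8   59.29  96.01]
```

Request:
{"api": "apply_moves", "payload": {
  "rows": [
    [0,0,-21,0,0,0],
    [0,0,-21,0,0,0],
    [0,0,-21,0,0,0],
    [0,0,-21,0,0,0],
    [39,-12,0,0,0,0]
  ]
}}

```text
time: 45.02
tool_pos: [569.5, 11.6, 143.0]
tcp_rot: [179.7, 0.1, 95.8]
ft_force: [0.5, 0.7, -0.0]
finger_gap: 85.2
grip_force: 0.0
```

Request:
{"api": "apply_moves", "payload": {
  "rows": [
    [39,-12,0,0,0,0],
    [38,-12,0,0,0,0],
    [39,-12,0,0,0,0],
    [38,-12,0,0,0,0],
    [39,-12,0,0,0,0]
  ]
}}

```text
time: 45.65
tool_pos: [486.9, 199.9, 140.4]
tcp_rot: [180.0, -0.0, 96.0]
ft_force: [-0.2, 0.4, -0.6]
finger_gap: 85.1
grip_force: 0.0
```

Request:
{"api": "apply_moves", "payload": {
  "rows": [
    [38,-12,0,0,0,0],
    [39,-13,0,0,0,0],
    [38,-12,0,0,0,0],
    [39,-13,0,0,0,0],
    [0,0,19,0,0,0]
  ]
}}

```text
time: 46.28
tool_pos: [421.5, 349.7, 122.7]
tcp_rot: [179.8, -0.1, 96.2]
ft_force: [0.0, -0.0, -0.6]
finger_gap: 84.9
grip_force: 0.0
```

Request:
{"api": "apply_moves", "payload": {
  "rows": [
    [0,0,18,0,0,0],
    [0,0,19,0,0,0],
    [0,0,18,0,0,0],
    [0,0,19,0,0,0],
    [0,0,0,0,0,0]
  ]
}}

```text
time: 46.9
tool_pos: [420.3, 345.5, 44.9]
tcp_rot: [-179.8, 0.1, 96.0]
ft_force: [0.3, -0.6, -0.2]
finger_gap: 85.0
grip_force: 0.0
```

Request:
{"api": "apply_moves", "payload": {
  "rows": [
    [0,0,0,0,0,0],
    [0,0,0,0,0,0],
    [0,0,0,0,0,0],
    [0,0,0,0,0,0],
    [0,0,0,0,0,0]
  ],
  "fingers": 40,
  "grip_force": 35
}}

```text
time: 47.52
tool_pos: [422.5, 347.4, 48.5]
tcp_rot: [179.9, -0.1, 96.0]
ft_force: [1.3, 0.4, 6.3]
finger_gap: 58.4
grip_force: 38.1
```

Request:
{"api": "apply_moves", "payload": {
  "rows": [
    [0,0,-23,0,0,0],
    [0,0,-22,0,0,0],
    [0,0,-23,0,0,0],
    [-35,13,-1,0,0,0],
    [-35,13,0,0,0,0]
  ]
}}

```text
time: 48.15
tool_pos: [454.9, 279.4, 116.5]
tcp_rot: [180.0, -0.0, 96.1]
ft_force: [1.0, -1.0, -0.8]
finger_gap: 58.1
grip_force: 38.1
```

Request:
{"api": "apply_moves", "payload": {
  "rows": [
    [-35,13,-1,0,0,0],
    [-35,13,0,0,0,0],
    [-35,13,-1,0,0,0],
    [-35,13,0,0,0,0],
    [-35,13,-1,0,0,0]
  ]
}}

```text
time: 48.78
tool_pos: [537.7, 111.4, 118.8]
tcp_rot: [-179.9, -0.0, 96.0]
ft_force: [0.1, 0.8, -1.8]
finger_gap: 58.1
grip_force: 38.1
```

Request:
{"api": "apply_moves", "payload": {
  "rows": [
    [-36,14,0,0,0,0],
    [-35,13,-1,0,0,0],
    [0,0,16,0,0,0],
    [0,0,17,0,0,0],
    [0,0,16,0,0,0]
  ]
}}

```text
time: 49.4
tool_pos: [570.7, 45.8, 69.2]
tcp_rot: [-179.9, -0.0, 96.1]
ft_force: [-0.2, 0.4, -1.0]
finger_gap: 57.9
grip_force: 38.1
```

Request:
{"api": "apply_moves", "payload": {
  "rows": [
    [0,0,3,0,0,0],
    [0,0,3,0,0,0],
    [0,0,3,0,0,0],
    [0,0,3,0,0,0],
    [0,0,0,0,0,0]
  ]
}}

```text
time: 50.02
tool_pos: [572.7, 44.9, 60.5]
tcp_rot: [179.9, 0.0, 96.0]
ft_force: [-2.7, -0.5, 5.6]
finger_gap: 57.9
grip_force: 38.6
```

Touched down; release, lift and retreat towards the start pose, clear of the camera views.

Request:
{"api": "apply_moves", "payload": {
  "rows": [
    [0,0,0,0,0,0],
    [0,0,0,0,0,0],
    [0,0,0,0,0,0],
    [0,0,0,0,0,0],
    [0,0,0,0,0,0]
  ],
  "fingers": 85
}}

```text
time: 50.65
tool_pos: [572.1, 44.8, 59.2]
tcp_rot: [-180.0, 0.0, 96.0]
ft_force: [-0.4, -0.4, 0.7]
finger_gap: 84.8
grip_force: 0.0
```

Request:
{"api": "apply_moves", "payload": {
  "rows": [
    [0,0,-20,0,0,0],
    [0,0,-30,0,0,0],
    [0,0,-40,0,0,0],
    [0,0,-40,0,0,0],
    [40,-20,0,0,0,0]
  ]
}}

```text
time: 51.28
tool_pos: [551.7, 81.3, 196.0]
tcp_rot: [179.4, 0.1, 95.8]
ft_force: [0.8, 0.3, -0.2]
finger_gap: 84.7
grip_force: 0.0
```

Request:
{"api": "apply_moves", "payload": {
  "rows": [
    [40,-20,0,0,0,0],
    [40,-20,0,0,0,0],
    [40,-20,0,0,0,0],
    [40,-20,0,0,0,0],
    [40,-20,0,0,0,0]
  ]
}}

```text
time: 51.9
tool_pos: [427.1, 272.2, 191.2]
tcp_rot: [179.9, -0.0, 96.0]
ft_force: [0.8, 0.1, -0.4]
finger_gap: 85.3
grip_force: 0.0
```

Request:
{"api": "apply_moves", "payload": {
  "rows": [
    [40,-20,0,0,0,0],
    [40,-20,0,0,0,0],
    [40,-20,0,0,0,0],
    [40,-20,0,0,0,0],
    [0,0,0,0,0,0]
  ]
}}

```text
time: 52.52
tool_pos: [329.7, 424.0, 190.9]
tcp_rot: [179.9, -0.1, 96.2]
ft_force: [1.2, -0.4, -0.5]
finger_gap: 85.2
grip_force: 0.0
```

Run:
```python
from h import *
import json
c=json.load(open("cmd.json")); c[2]+=130
ca,S=np.cos(np.radians(c[3])),np.sin(np.radians(c[3])); dx,dy=400,-200
c[0]+=dx*ca+dy*S; c[1]+=dx*S-dy*ca; json.dump(c,open("cmd.json","w")); print(c)
for c in ("top","scene"):
    p,d=eyes.snapshot(c); W=cloud(c,d)
    cv2.imwrite(f"pics/f_{c}.png",p[:,:,::-1])
    for n in ("bar_center","ink_center","seal_center","pot_center","dropper_center","teacup_center"):
      for o in models.cut_out(n,c):
        m=cv2.erode((o["pixels"]&(d>0)).astype(np.uint8),np.ones((2,2)))>0; P=W[m]
        if len(P)<50 or o["confidence"]<.4: continue
        zt=np.percentile(P[:,2],97); T=P[P[:,2]>zt-6]; print(c,n,round(o["confidence"],2),len(P),"zt",round(zt,1),rect(T[:,:2]))
    q=p.astype(int); br=q.min(-1); sat=q.max(-1)-br
    m=(br>125)&(sat<40)&(W[...,2]>85)&(abs(W[...,0]-584)<35)&(abs(W[...,1]+25)<35); print("seal",rect(W[m][:,:2]))
a=cv2.imread("pics/top0.png"); b=cv2.imread("pics/f_top.png")
# image shift of each object by template matching (subpixel via upscaling)
for c in ("top","scene"):
    a=cv2.resize(cv2.imread(f"pics/{c}0.png"),None,fx=4,fy=4,interpolation=cv2.INTER_CUBIC); b=cv2.resize(cv2.imread(f"pics/f_{c}.png"),None,fx=4,fy=4,interpolation=cv2.INTER_CUBIC)
    W={"top":{"pot":(297,232),"seal":(331,229),"ink":(368,225)},"scene":{"pot":(335,235),"seal":(294,240),"ink":(254,235)}}[c]
    for n,(u,v) in W.items():
        r=17; t=a[(v-r)*4:(v+r)*4,(u-r)*4:(u+r)*4]; e=8; s=b[(v-r-e)*4:(v+r+e)*4,(u-r-e)*4:(u+r+e)*4]
        _,mx,_,l=cv2.minMaxLoc(cv2.matchTemplate(s,t,cv2.TM_CCOEFF_NORMED)); print(c,n,round(mx,3),"shift px",l[0]/4-e,l[1]/4-e)
```

```text
[np.float64(331.2561941253875), np.float64(421.64266101102555), 189.29, 96.01336070924302]
top ink_center 0.79 479 zt 115.4 ([594.0, -99.4], 28.4, 30.0, 1.5)
top ink_center 0.68 553 zt 101.0 ([759.9, -56.1], 29.6, 29.0, 6.6)
top ink_center 0.63 532 zt 100.3 ([532.3, -249.3], 28.3, 30.8, 1.7)
top pot_center 0.91 565 zt 112.0 ([568.1, 36.1], 39.5, 52.8, 70.9)
top teacup_center 0.88 720 zt 56.6 ([409.0, -8.2], 61.9, 61.3, 28.0)
top teacup_center 0.55 1427 zt 25.2 ([417.6, -263.2], 180.1, 36.1, 88.3)
seal ([582.8, -25.6], 45.8, 45.8, 6.1)
scene bar_center 0.87 953 zt 24.5 ([423.0, -256.6], 167.7, 38.3, 87.9)
scene ink_center 0.94 1484 zt 114.1 ([598.7, -97.2], 30.0, 26.6, 20.4)
scene ink_center 0.87 1243 zt 99.2 ([536.5, -247.3], 30.2, 28.2, 0.6)
scene ink_center 0.87 1979 zt 99.1 ([765.2, -54.4], 30.0, 29.7, 17.0)
scene seal_center 0.74 1776 zt 110.0 ([588.3, -23.2], 35.0, 32.9, 4.6)
scene seal_center 0.62 1517 zt 114.0 ([598.7, -97.0], 29.9, 25.9, 16.3)
scene pot_center 0.66 2075 zt 111.3 ([577.0, 45.8], 57.3, 55.0, 9.4)
scene dropper_center 0.65 154 zt 35.7 ([644.6, 98.3], 10.9, 19.6, 38.2)
scene teacup_center 0.63 881 zt 56.1 ([461.2, 21.3], 177.7, 63.6, 30.3)
scene teacup_center 0.63 2050 zt 111.4 ([577.1, 45.8], 57.9, 54.9, 12.7)
seal ([586.9, -25.4], 48.9, 47.3, 7.6)
top pot 0.995 shift px 0.25 -0.25
top seal 0.995 shift px 0.25 -0.5
top ink 0.993 shift px 0.0 -1.0
scene pot 0.993 shift px -0.5 0.0
scene seal 0.994 shift px -0.5 0.25
scene ink 0.99 shift px -0.5 0.25
```

View pics/f_scene.png

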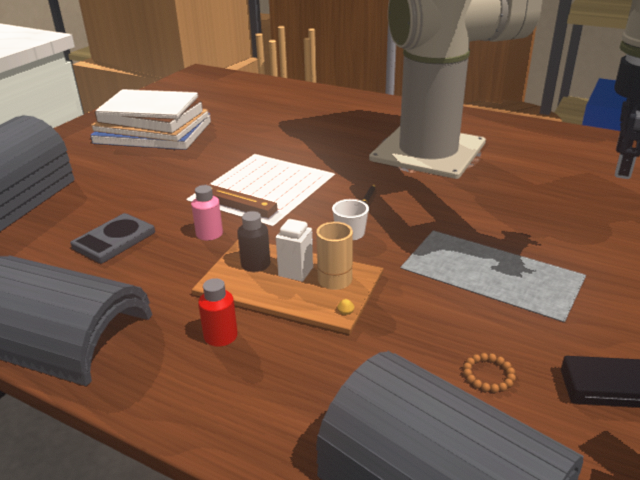

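The final picture shows all three upright on the stand at their old spots: bottle (254,242), seal (294,250), pot (335,256), all within about 2 mm. The bar is on the band at (245,200), the cup (350,218) and the dropper (346,306) are unmoved, and the arm is clear. I'm handing in.

```bash
python3 -c "
from bench import job
print(job.hand_in())"
```

```text
the job is handed in; nothing more can be done
None
```

I handed the job in at about 53 s with every step done in the order asked: the paperweight lies flat, brass side up, centred along the grey band to about 2 mm, the pot, bottle and seal stand upright within about 2 mm of their starting spots, and the teacup and dropper are where they were.

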